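# Hang rinsed dosing cups in the latched drying box

### The arm

A 6-joint arm with a two-finger parallel gripper is mounted at the origin on a cart in front of the work surface, level with it; the furniture and walls round the work are solid. World frame = base frame: x ahead of the robot, y to its left, z up, the work surface at z = 0. Lengths are in m, angles in rad, forces in N, time in s.
With the tool pointing down it reaches from about 0.4 to 0.825 m from the base axis. Payload 7 kg.
Tool frame: the origin (TCP) lies midway between the tips of the shut fingers; the grasp point (between the pads) lies 19 mm behind it; z points along the fingers, y is the line along which they close (so a half turn about z gives the same grasp; the last joint's range is limited). The gripper opens to 88 mm and grips with 3 to 60 N. Pads are 19 mm wide; open, the fingers measure 130 mm over their backs; the gripper's body (78 mm by 193 mm) begins 47 mm behind the grasp point.
Start: joints at [0.288, 0.359, 0.012, 0, -1.224, -0.288], TCP at [0.675, -0, 0.227] pointing down, gripper open.
Joint ranges: [-3.07, 3.07], [-1.43, 2.12], [-1.02, 1.25], [-3.03, 1.67], [-3.05, -0], [-3.03, 3.03]. Speed limits (rad/s): [2.39, 2.39, 3.01, 3.14, 3.14, 3.14].

### API

Orientations are given as [roll, pitch, yaw] about the fixed x, y, z axes, in that order (R = Rz(yaw) Ry(pitch) Rx(roll)).
In Python, from station import arm gives the robot as it stands.
- The arm moves only by the tool servo_tool, never from a script. Its argument "deltas" is a list of rows, each a list of 7 numbers: the closure, from -1 (fully open) to 1 (shut), then the shift along the tool's x, y, z in mm, then the turn, a rotation vector about the tool's x, y, z in degrees. In form: [[gripper, x, y, z, ax, ay, az], ...]. A call has 1 to 20 rows; each row shifts and turns the commanded pose from where the row before left it, along the tool's axes as they then stand; what a row does not reach is not made up. A row lasts 1/12 s, in which the tool goes at most 41.7 mm and 7.16 degrees, less where a joint would pass 70% of its speed; a pose out of reach is approached as far as the arm can. A call is refused whole if a number of a shift passes 41.7 or a number of a turn 7.16, either way. A call with a gripper value outside its range is refused whole. The fingers move at their own pace and stop on an object; "squeeze" is the grip in N (left out, the last holds). Time passes only in rows, so rows that do not move let the fingers close. It gives the time, the measured TCP pose, the force, the opening and the grip force at its end, in the units of the state.
- arm.get_state(): the state, without advancing time (a new reading comes with each control period).
- arm.grab_frame(name): name is "scene" or "side" or "wrist"; returns a dict with "color" (420x560x3 uint8, red, green, blue), "K" (3x3 intrinsics, pixels), "position" and "orientation" of the camera in the world. Camera axes: x right, y down, z forward; pixel columns grow to the right and rows downward; lengths in m; the calibration is good to about 2 mm. A picture is of the moment at which its call begins. There is no depth.
- arm.job_done(): hands the job in; it is judged then, once.
Trained networks look in a picture, given as the dict that the camera call returned (one of the last four; its "shot" number tells which), for a name from the list of things; names that differ only in an ending like _2 or _b are one class to them, and where a whole thing is asked for, a point or a joint stands for the part that bears it (a point fixed in the world has none). Each returns a list of dicts, best first, with "conf" (0 to 1); they miss things now and then, are a little off and sometimes report something else, mostly with a low value. They report only what shows in the picture. A call takes as long as a camera call. They do not tell look-alikes from the thing itself.
- arm.recognise(query, picture): "at" ([x, y, z] in m, in the coordinates of the camera as it stood for that picture, good to about 4 mm: the middle of the surface that is visible of it).
The state is a dict: "t": time; "q": joint angles; "qd": joint speeds; "joint_efforts": joint torques, N m; "eef_pos": TCP position; "ee_rot": TCP orientation; "force": force on the tool from outside, world axes, zero at the start; "moment": the same for the moment, N m; "width": finger opening in m; "gripper_force": force on a finger pad.
Only numpy, scipy, OpenCV 4.12 (cv2) and the standard library are available. Lean on these libraries where they do the work, as an engineer would, in place of code of your own. Each camera call takes 0.05 s, during which the arm holds its last target. There are 200 camera calls.

### The job

Put the rinsed dosing cups that lie on the sloping draining board to dry: swing the catch on top of the drying box's hood aside, so that the bolt behind it can be drawn, draw the bolt out of its keeper, and open the hood fully. Hang every cup mouth down on a drying peg of its own, down on the base plate, and finally shut the hood over them; the stamp and the tape ring behind the board stay where they are.

Things in the scene. Friction and masses are not known exactly. Their poses are not given: they have to be found in the camera images.
- peg0_foot (a point): foot of the left (seen from the robot) drying peg, on its axis, level with the base plate's top 20 mm above the counter; axes as the drying box: x from front to hinge side, y to the left along the row, z up. Peg: upright steel pin 20 mm across, 70 mm tall, chamfered. Three pegs stand in a row, 110 mm apart, under the hood
- peg1_foot (a point): foot of the middle drying peg, on its axis, level with the base plate's top 20 mm above the counter; axes as the drying box: x from front to hinge side, y to the left along the row, z up. Peg: upright steel pin 20 mm across, 70 mm tall, chamfered. Three pegs stand in a row, 110 mm apart, under the hood
- peg2_foot (a point): foot of the right drying peg, on its axis, level with the base plate's top 20 mm above the counter; axes as the drying box: x from front to hinge side, y to the left along the row, z up. Peg: upright steel pin 20 mm across, 70 mm tall, chamfered. Three pegs stand in a row, 110 mm apart, under the hood
- catch (a joint): swinging brass catch on the hood's top, an arm 70 mm long on an upright pin; rad: 0 = in line with the bolt, its end 3 mm from the bolt's, so that the bolt cannot be drawn; grows as its knob swings toward the robot (to -x of the box, clockwise from above), stop at 1.6. From 0.5 on the bolt can be drawn fully. Stays where it is left (about 0.6 N at the knob)
- catch_knob (a point): black upright knob at the end of the catch's arm, 14 mm across, 34 mm tall, 60 mm from the pin; the point is on its axis 16 mm below its top, which is 201 mm above the counter while the hood is shut
- catch_pin (a point): upright pin on which the catch turns, on its axis, 169 mm above the counter while the hood is shut
- bolt (a joint): steel bolt on the hood's top; m: 0 = shot, its end in the keeper on the post at the right end of the box, so that the hood cannot rise; grows as it slides to the left (+y of the box), stop at 0.045; clear of the keeper from 0.032. Slides with about 1.5 N and stays where it is left. The unopened catch blocks it after 3 mm
- bolt_knob (a point): black upright knob on the bolt, 14 mm across, 34 mm tall, 55 mm to the right of the catch's knob; the point is on its axis 16 mm below its top, which is 201 mm above the counter while the hood is shut. The keeper post begins 50 mm to the right of the knob of the shot bolt, its top 184 mm above the counter, 35 mm behind the row of pegs
- hood (a joint): clear hinged dust hood, 155 x 330 x 130 mm, about 0.5 kg, its top 150 mm above the counter; rad: 0 = shut, grows as its front rises, stop at 1.5 = fully open, hinge along y of the box. Past about 0.7 it sinks slowly on to the open stop by itself, before that it sinks slowly shut (damped). Base plate: x -100 to 85, y -210 to 170 mm about the middle peg
- hood_handle (a point): middle of the hood's front handle (left of the hood's middle), a round steel bar 10 mm thick, 110 mm long, parallel to the hinge, 40 mm in front of the hood's front face; 125 mm above the counter while shut; 229 mm from the hinge line (shut: 205 mm in front of it, 103 mm above)
- hood_hinge (a point): point of the hood's hinge line straight behind the middle of the handle, at the far side of the box, 75 mm behind the row of pegs, 22 mm above the counter
- cup0_centre (a point): square white dosing cup, one end open: 48 x 48 mm outside, 100 mm long, walls 3.5 mm (bore 41 x 41), 50 to 100 g. Point: its centre, 50 mm from both ends; x axis along the cup toward the MOUTH, z axis square to a side face. Starts lying on a side on the sloping board, mouth downhill. On a peg its centre is 50 mm above the peg's foot. Two or three of the three cups are present
- cup1_centre (a point): square white dosing cup, one end open: 48 x 48 mm outside, 100 mm long, walls 3.5 mm (bore 41 x 41), 50 to 100 g. Point: its centre, 50 mm from both ends; x axis along the cup toward the MOUTH, z axis square to a side face. Starts lying on a side on the sloping board, mouth downhill. On a peg its centre is 50 mm above the peg's foot. Two or three of the three cups are present
- cup2_centre (a point): square white dosing cup, one end open: 48 x 48 mm outside, 100 mm long, walls 3.5 mm (bore 41 x 41), 50 to 100 g. Point: its centre, 50 mm from both ends; x axis along the cup toward the MOUTH, z axis square to a side face. Starts lying on a side on the sloping board, mouth downhill. On a peg its centre is 50 mm above the peg's foot. Two or three of the three cups are present
- board: fixed grey draining board on four short legs, 360 mm wide (y), right of the drying box; origin on the counter under its middle, x axis pointing downhill (away from the robot and to the left). Its face slopes 25 degrees, from 88 mm high at the near edge to 24 mm at the far edge, where an 8 mm ledge stops the mouths: a cup there has its centre at x = 26 mm, 70 mm above the counter
- stamp: wooden rubber stamp, 28 x 54 x 71 mm, standing just behind the board; bystander
- tape_ring: roll of masking tape, 96 mm across, 25 mm high, lying just behind the board; bystander
Not all that is in view belongs to the job. What is shaped like the part that bears cup1_centre but orange is not meant.

How it is judged:
On the way, in this order (a step that is already met when the one before it is completed fails the run):
1. the catch is swung clear of the bolt (value of joint catch above 0.5 rad), for 0.2 s.
2. the bolt is drawn out of the keeper (value of joint bolt above 0.032 m), for 0.2 s.
3. the hood is fully open (value of joint hood above 1.35 rad), for 0.2 s.
4. every cup hangs mouth down on a peg, released (((horizontal distance between cup0_centre and peg0_foot below 0.02 m and z of cup0_centre in the frame of peg0_foot between 0.043 and 0.058 m and angle between cup0_centre's own x axis and vertical above 2.97 rad) or (horizontal distance between cup0_centre and peg1_foot below 0.02 m and z of cup0_centre in the frame of peg1_foot between 0.043 and 0.058 m and angle between cup0_centre's own x axis and vertical above 2.97 rad) or (horizontal distance between cup0_centre and peg2_foot below 0.02 m and z of cup0_centre in the frame of peg2_foot between 0.043 and 0.058 m and angle between cup0_centre's own x axis and vertical above 2.97 rad)) and ((horizontal distance between cup1_centre and peg0_foot below 0.02 m and z of cup1_centre in the frame of peg0_foot between 0.043 and 0.058 m and angle between cup1_centre's own x axis and vertical above 2.97 rad) or (horizontal distance between cup1_centre and peg1_foot below 0.02 m and z of cup1_centre in the frame of peg1_foot between 0.043 and 0.058 m and angle between cup1_centre's own x axis and vertical above 2.97 rad) or (horizontal distance between cup1_centre and peg2_foot below 0.02 m and z of cup1_centre in the frame of peg2_foot between 0.043 and 0.058 m and angle between cup1_centre's own x axis and vertical above 2.97 rad)) and ((horizontal distance between cup2_centre and peg0_foot below 0.02 m and z of cup2_centre in the frame of peg0_foot between 0.043 and 0.058 m and angle between cup2_centre's own x axis and vertical above 2.97 rad) or (horizontal distance between cup2_centre and peg1_foot below 0.02 m and z of cup2_centre in the frame of peg1_foot between 0.043 and 0.058 m and angle between cup2_centre's own x axis and vertical above 2.97 rad) or (horizontal distance between cup2_centre and peg2_foot below 0.02 m and z of cup2_centre in the frame of peg2_foot between 0.043 and 0.058 m and angle between cup2_centre's own x axis and vertical above 2.97 rad)) and contact force between the fingers and cup0 below 0.2 N and contact force between the fingers and cup1 below 0.2 N and contact force between the fingers and cup2 below 0.2 N), for 0.3 s.
At the end, for the whole second after the job is handed in: every cup that is present stands mouth down over one of the pegs on the base plate (within 20 mm of the peg's axis, upright within 10 degrees, its centre 43 to 58 mm above the peg's foot), at rest, and the hood is shut (within 0.05 rad) (((horizontal distance between cup0_centre and peg0_foot below 0.02 m and z of cup0_centre in the frame of peg0_foot between 0.043 and 0.058 m and angle between cup0_centre's own x axis and vertical above 2.97 rad) or (horizontal distance between cup0_centre and peg1_foot below 0.02 m and z of cup0_centre in the frame of peg1_foot between 0.043 and 0.058 m and angle between cup0_centre's own x axis and vertical above 2.97 rad) or (horizontal distance between cup0_centre and peg2_foot below 0.02 m and z of cup0_centre in the frame of peg2_foot between 0.043 and 0.058 m and angle between cup0_centre's own x axis and vertical above 2.97 rad)) and ((horizontal distance between cup1_centre and peg0_foot below 0.02 m and z of cup1_centre in the frame of peg0_foot between 0.043 and 0.058 m and angle between cup1_centre's own x axis and vertical above 2.97 rad) or (horizontal distance between cup1_centre and peg1_foot below 0.02 m and z of cup1_centre in the frame of peg1_foot between 0.043 and 0.058 m and angle between cup1_centre's own x axis and vertical above 2.97 rad) or (horizontal distance between cup1_centre and peg2_foot below 0.02 m and z of cup1_centre in the frame of peg2_foot between 0.043 and 0.058 m and angle between cup1_centre's own x axis and vertical above 2.97 rad)) and ((horizontal distance between cup2_centre and peg0_foot below 0.02 m and z of cup2_centre in the frame of peg0_foot between 0.043 and 0.058 m and angle between cup2_centre's own x axis and vertical above 2.97 rad) or (horizontal distance between cup2_centre and peg1_foot below 0.02 m and z of cup2_centre in the frame of peg1_foot between 0.043 and 0.058 m and angle between cup2_centre's own x axis and vertical above 2.97 rad) or (horizontal distance between cup2_centre and peg2_foot below 0.02 m and z of cup2_centre in the frame of peg2_foot between 0.043 and 0.058 m and angle between cup2_centre's own x axis and vertical above 2.97 rad)) and linear speed of each of cup0, cup1, cup2 below 0.03 m/s and value of joint hood below 0.05 rad); the robot touches nothing.
It fails at once if the stamp or the tape ring is knocked more than 4 cm away or the stamp over (distance of any of stamp, tape_ring from where it was at the start of the episode above 0.04 m or angle between stamp's own z axis and vertical above 0.6 rad).
Of cup0, cup1, cup2 only 2 to 3 are there at a start; the rules pass over those that are not, and their reading is None.
At some moment in a run one of cup0, cup1, cup2 may be knocked a few centimetres aside while the robot is not near it.
It also fails if it takes over 210 s, if anything falls off the work surface, if the arm or the gripper's body presses on something with over 40 N, if the wrist force passes 120 N, or if a joint passes its speed limit or range.

## Working session

There is one attempt and no reset: what is moved stays moved. The work goes in short steps, Python scripts to look and compute and a tool call to move; the robot and the scene stay as the last step left them, time stands still between calls to the robot, and variables do not carry over. Pictures are saved under pics/ and viewed, at most 14 in all, crops included, and the job is handed in when it is done.

Besides the shell and the picture viewer there is one more tool, called after "Request:" as name(argument=value, ...), one argument or row to a line, values as JSON. servo_tool: Moves the arm, as the interface text tells. Its arguments: {"type":"object","properties":{"deltas":{"type":"array","items":{"type":"array","items":{"type":"number"}}},"squeeze":{"type":"number"}},"required":["deltas"]}

```bash
ls; mkdir -p pics
cat > h.py <<'E'
import numpy as np, cv2
from scipy.spatial.transform import Rotation as R
from station import arm
def Rm(o):
    o=np.array(o,float)
    if o.shape==(3,3): return o
    return R.from_euler('xyz',o).as_matrix() if o.size==3 else R.from_quat(o).as_matrix()
def world(p,f): return Rm(f['orientation'])@np.array(p)+np.array(f['position'])
def pix(w,f):
    c=Rm(f['orientation']).T@(np.array(w)-np.array(f['position'])); u=np.array(f['K'])@c; return u[:2]/u[2]
def save(f,n): cv2.imwrite('pics/'+n+'.png',f['color'][:,:,::-1])
def ray(uv,f,z):
    d=Rm(f['orientation'])@np.linalg.inv(np.array(f['K']))@np.array([uv[0],uv[1],1.]); o=np.array(f['position']); return o+d*(z-o[2])/d[2]
E
python3 - <<'E'
from h import *
np.set_printoptions(precision=4,suppress=True)
for n in ['scene','side']:
    f=arm.grab_frame(n); save(f,n+'0'); print(n,f['position'],f['orientation'])
    for q in ['catch_knob','bolt_knob','hood_handle','catch_pin','peg1_foot','cup0_centre','board','stamp','tape_ring','hood']:
        try:
            for d in arm.recognise(q,f): 
                w=world(d['at'],f); print(q,round(d['conf'],2),w,pix(w,f).round())
        except Exception as e: print(q,e)
print(arm.get_state())
E
```

```text
pics
scene [ 1.2152 -0.5927  1.2931] [-2.5342  0.0016  0.9545]
hood_handle 0.6 [0.5793 0.1211 0.1393] [348. 177.]
peg1_foot 0.88 [0.581  0.0424 0.1094] [328. 195.]
peg1_foot 0.31 [ 0.6804 -0.2729  0.0232] [261. 287.]
cup0_centre 0.88 [ 0.5332 -0.3007  0.0862] [223. 245.]
board 0.84 [ 0.4915 -0.3271  0.0631] [209. 243.]
board 0.64 [ 0.5716 -0.016   0.1662] [311. 191.]
board 0.51 [0.58   0.1232 0.1399] [349. 177.]
board 0.36 [0.5812 0.0418 0.108 ] [327. 196.]
stamp 0.56 [ 0.6029 -0.1647  0.0139] [276. 251.]
tape_ring 0.93 [ 0.6797 -0.2723  0.0224] [261. 287.]
hood 0.76 [0.5747 0.1251 0.1379] [348. 176.]
hood 0.36 [ 0.5716 -0.018   0.1663] [311. 191.]
side [1.2006 0.6161 1.342 ] [-2.4469 -0.0006  2.4384]
catch_knob 0.36 [0.5758 0.0425 0.1713] [320. 240.]
hood_handle 0.75 [0.5508 0.1996 0.1522] [359. 270.]
catch_pin 0.54 [0.5748 0.1242 0.1683] [337. 256.]
catch_pin 0.24 [0.5504 0.1973 0.1494] [358. 269.]
peg1_foot 0.97 [0.5636 0.1978 0.1457] [355. 272.]
peg1_foot 0.68 [0.5737 0.1255 0.1678] [338. 256.]
cup0_centre 0.53 [ 0.5419 -0.2819  0.0903] [269. 196.]
cup0_centre 0.18 [ 0.6045 -0.3885  0.0864] [240. 189.]
board 0.58 [ 0.5339 -0.3584  0.0638] [259. 189.]
tape_ring 0.58 [ 0.6794 -0.2615  0.0245] [245. 228.]
hood 0.72 [0.5466 0.1957 0.1487] [358. 269.]
{'t': 1.1, 'q': array([ 0.2881,  0.3586,  0.0119, -0.    , -1.2241, -0.2881]), 'qd': array([-0.0008,  0.0001,  0.0017,  0.0002,  0.0018,  0.0021]), 'joint_efforts': array([ -0.0012, -58.2398,  29.3304,   7.0024,   0.0124,  -0.    ]), 'eef_pos': array([ 0.675 , -0.    ,  0.2266]), 'ee_rot': array([-3.1416,  0.    , -1.5708]), 'force': array([ 0.4505, -0.0949,  0.4737]), 'moment': array([-0.063 ,  0.0289, -0.0496]), 'gripper_force': 0.0, 'width': 0.08716427438082477}
```

Run:
```python
import cv2
for n in ['scene0','side0']:
    i=cv2.imread(f'pics/{n}.png'); c=i[110:350,140:460] if n[1]=='c' else i[130:370,190:510]
    cv2.imwrite(f'pics/{n}c.png',cv2.resize(c,(800,600),interpolation=cv2.INTER_CUBIC))
```

```text
(no output)
```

View pics/scene0c.png

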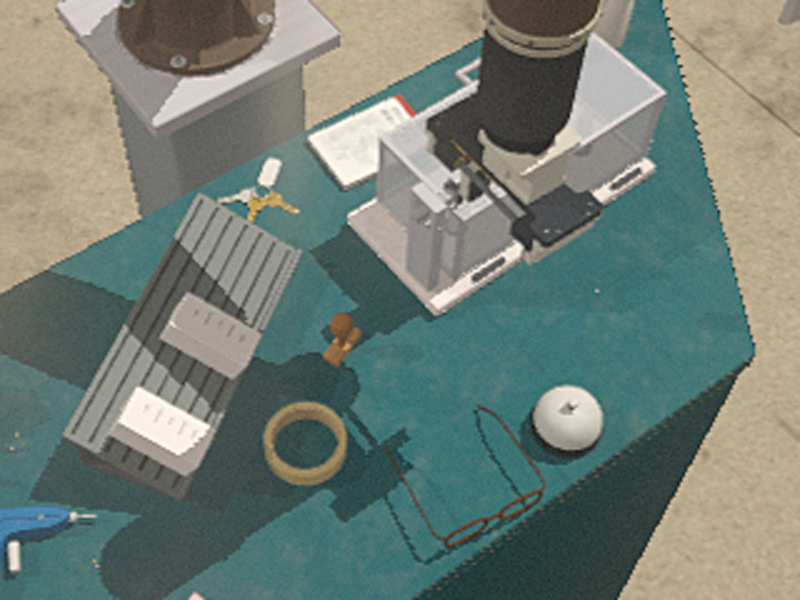

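View pics/side0c.png

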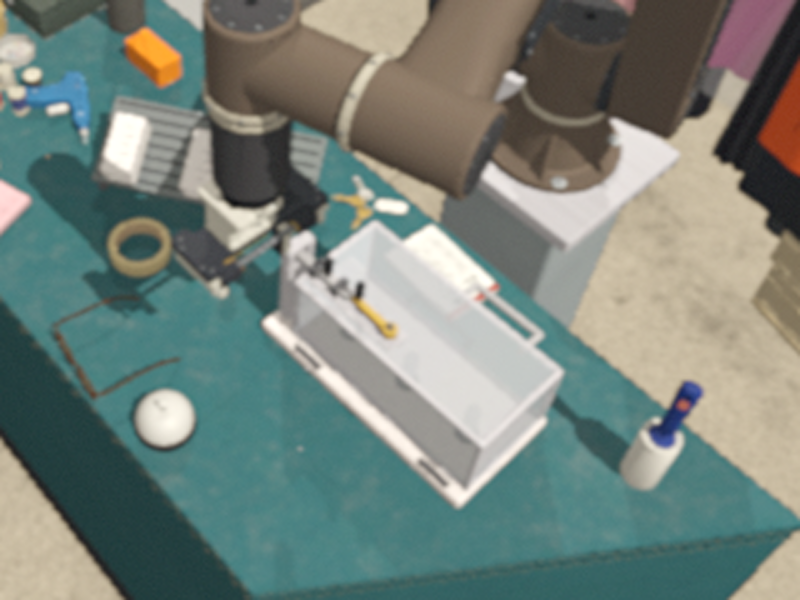

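Run:
```python
from h import *
np.set_printoptions(precision=4,suppress=True)
f=arm.grab_frame('side'); 
P=lambda x,y:(x/2.5+190-.3,y/2.5+130-.3)
for n,p,z in [('catchknob top',(360,286),.201),('boltknob top',(327,263),.201),('pin',(391,330),.16),('FR',(375,222),.15),('FL',(562,372),.15),('BL',(483,440),.15),('hand1',(472,282),.125),('hand2',(543,338),.125),('BPbackL',(460,505),.02),('BPbackR',(265,323),.02),('BPfrontL',(547,425),.02)]:
    print(n,ray(P(*p),f,z))
f=arm.grab_frame('wrist'); save(f,'w0'); print(f['position'],f['orientation'],f['K'])
for q in ['catch_knob','bolt_knob','hood_handle','catch_pin','peg1_foot']:
    for d in arm.recognise(q,f): 
                w=world(d['at'],f); print(q,round(d['conf'],2),w,pix(w,f).round())
```

```text
catchknob top [0.5692 0.0972 0.201 ]
boltknob top [0.5766 0.0422 0.201 ]
pin [0.5645 0.1553 0.16  ]
FR [0.4468 0.0077 0.15  ]
FL [0.4372 0.3381 0.15  ]
BL [0.5865 0.3368 0.15  ]
hand1 [0.4032 0.1587 0.125 ]
hand2 [0.3993 0.2823 0.125 ]
BPbackL [0.6123 0.3493 0.02  ]
BPbackR [ 0.6219 -0.0276  0.02  ]
BPfrontL [0.4355 0.3479 0.02  ]
[ 0.6758 -0.0834  0.3846] [ 2.8301 -0.     -3.1409] [[331.9051   0.     277.4092]
 [  0.     331.9051 210.7392]
 [  0.       0.       1.    ]]
bolt_knob 0.97 [0.5728 0.0045 0.1635] [421. 233.]
hood_handle 0.77 [0.5704 0.0172 0.1497] [415. 242.]
catch_pin 0.53 [0.5731 0.0039 0.1678] [424. 235.]
peg1_foot 0.72 [0.5771 0.0121 0.1264] [396. 225.]
```

View pics/w0.png

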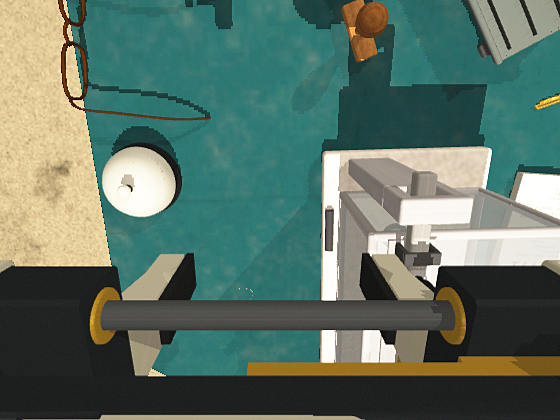

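Request:
servo_tool(
  deltas=[
    [-1, -24, 21, -5, 0, 0, 0],
    [-1, -24, 21, -5, 0, 0, 0],
    [-1, -24, 21, -5, 0, 0, 0],
    [-1, -24, 21, -5, 0, 0, 0],
    [-1, -24, 21, -5, 0, 0, 0],
    [0.3, 0, 0, 0, 0, 0, 0],
    [0.3, 0, 0, 0, 0, 0, 0],
  ],
)

```text
t: 2.03
eef_pos: [0.5695, 0.1213, 0.2526]
ee_rot: [-3.14, 0.001, -1.568]
force: [0.7, -0.7, -0.5]
width: 0.0794
gripper_force: 0.0
```

Run:
```python
from h import *
np.set_printoptions(precision=4,suppress=True)
f=arm.grab_frame('wrist'); save(f,'w1'); print(f['position'],f['orientation'])
for q in ['catch_knob','bolt_knob','catch_pin']:
    for d in arm.recognise(q,f): 
                w=world(d['at'],f); print(q,round(d['conf'],2),w,pix(w,f).round())
f=arm.grab_frame('scene')
for q in ['cup0_centre','stamp','tape_ring']:
    for d in arm.recognise(q,f): 
                w=world(d['at'],f); print(q,round(d['conf'],2),w,pix(w,f).round())
```

```text
[0.5703 0.0378 0.4106] [ 2.8292  0.0016 -3.1381]
catch_knob 0.59 [0.5689 0.1269 0.1693] [279. 225.]
bolt_knob 0.67 [0.5716 0.0354 0.1656] [276. 100.]
bolt_knob 0.45 [0.5284 0.0774 0.1474] [331. 156.]
catch_pin 0.97 [0.5693 0.1272 0.1707] [279. 226.]
cup0_centre 0.94 [ 0.5331 -0.2992  0.0876] [224. 244.]
cup0_centre 0.26 [0.5758 0.0915 0.1315] [340. 182.]
stamp 0.74 [ 0.681  -0.2721  0.025 ] [261. 287.]
tape_ring 0.68 [ 0.6803 -0.2696  0.0261] [262. 286.]
```

View pics/w1.png

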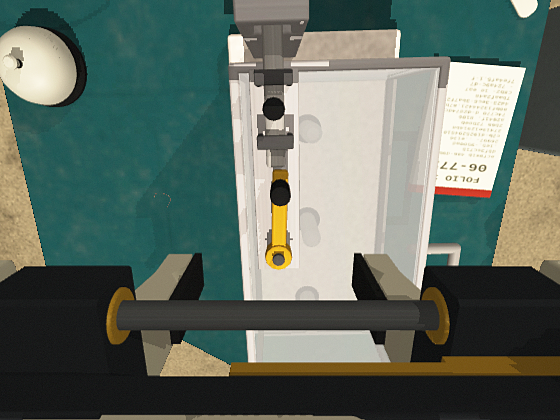

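Run:
```python
from h import *
np.set_printoptions(precision=4,suppress=True)
f=arm.grab_frame('wrist')
for n,p,z in [('b',(273,105),.201),('c',(281,183),.201),('pin',(279,258),.169),('peg2top',(310,123),.09),('peg1',(309,217),.09),('peg0',(307,293),.09)]: print(n,ray(p,f,z))
```

```text
b [0.5736 0.0365 0.201 ]
c [0.5687 0.0842 0.201 ]
pin [0.5698 0.1527 0.169 ]
peg2top [0.5406 0.0528 0.09  ]
peg1 [0.5389 0.1453 0.09  ]
peg0 [0.5385 0.2334 0.09  ]
```

Request:
servo_tool(
  deltas=[
    [0.1, 14, 0, 0, 0, 0, 0],
    [0.1, 14, 0, 0, 0, 0, 0],
    [0.1, 0, 0, 0, 0, 0, 0],
    [0.1, 0, 0, 0, 0, 0, 0],
    [0.1, 0, 0, 26, 0, 0, 0],
    [0.1, 0, 0, 26, 0, 0, 0],
    [0.1, 0, 0, 25, 0, 0, 0],
    [0.1, 0, 0, 0, 0, 0, 0],
  ],
)

```text
t: 3.15
eef_pos: [0.5671, 0.0909, 0.1698]
ee_rot: [3.134, -0.002, -1.572]
force: [-1.2, -0.1, -1.2]
width: 0.0396
gripper_force: 0.0
```

Request:
servo_tool(
  deltas=[
    [0.1, 0, 10, -1, 0, 0, 0],
    [0.1, 0, 10, -1, 0, 0, 0],
    [0.1, -2, 10, 0, 0, 0, 0],
    [0.1, -4, 10, 0, 0, 0, 0],
    [0.1, -6, 8, 0, 0, 0, 0],
    [0.1, -8, 8, 0, 0, 0, 0],
    [0.1, -8, 7, 0, 0, 0, 0],
    [0.1, -8, 5, 0, 0, 0, 0],
    [0.1, 0, 0, 0, 0, 0, 0],
  ],
)

```text
t: 3.9
eef_pos: [0.5012, 0.1297, 0.1769]
ee_rot: [-3.141, 0.001, -1.569]
force: [0.2, -0.5, 0.1]
width: 0.0395
gripper_force: 0.0
```

Request:
servo_tool(
  deltas=[
    [0.1, 0, 0, -20, 0, 0, 0],
    [0.1, 0, 0, -25, 0, 0, 0],
    [0.1, 0, 0, -25, 0, 0, 0],
    [0.1, 0, 0, -10, 0, 0, 0],
  ],
)

```text
t: 4.23
eef_pos: [0.5031, 0.1287, 0.2597]
ee_rot: [-3.138, 0.001, -1.57]
force: [0.4, 0.3, 0.4]
width: 0.0394
gripper_force: 0.0
```

Run:
```python
from h import *
f=arm.grab_frame('wrist');save(f,'w2')
```

```text
(no output)
```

View pics/w2.png

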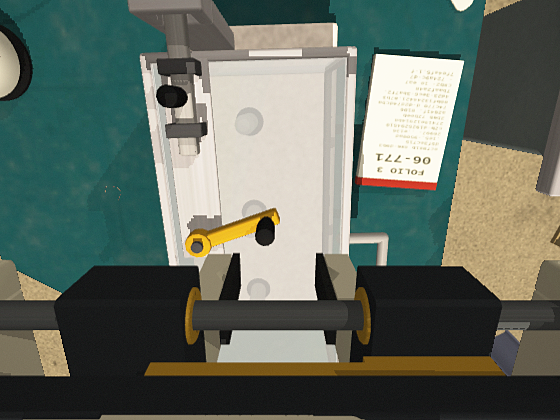

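Request:
servo_tool(
  deltas=[
    [0.1, 23, -18, 0, 0, 0, 0],
    [0.1, 23, -18, 0, 0, 0, 0],
    [0.1, 22, -17, 0, 0, 0, 0],
    [0.1, 22, -17, 0, 0, 0, 0],
    [0.1, 0, 0, 0, 0, 0, 0],
    [0.1, 0, 0, 28, 0, 0, 0],
    [0.1, 0, 0, 28, 0, 0, 0],
    [0.1, 0, 0, 27, 0, 0, 0],
    [1, 0, 0, 0, 0, 0, 0],
    [1, 0, 0, 0, 0, 0, 0],
    [1, 0, 0, 0, 0, 0, 0],
    [1, 0, 0, 0, 0, 0, 0],
    [1, 0, 0, 0, 0, 0, 0],
  ],
  squeeze=10,
)

```text
t: 5.37
eef_pos: [0.5726, 0.0384, 0.1753]
ee_rot: [-3.14, 0.001, -1.57]
force: [-3.3, 1.7, 4.1]
width: 0.0135
gripper_force: 10.0
```

Gripped the knob (13.5 mm). Draw it +y (tool −x), following the box's slight yaw.

Request:
servo_tool(
  deltas=[
    [1, -7, 0.2, 0, 0, 0, 0],
    [1, -7, 0.2, 0, 0, 0, 0],
    [1, -7, 0.2, 0, 0, 0, 0],
    [1, -7, 0.2, 0, 0, 0, 0],
    [1, -7, 0.2, 0, 0, 0, 0],
    [1, -7, 0.2, 0, 0, 0, 0],
    [1, 0, 0, 0, 0, 0, 0],
    [1, 0, 0, 0, 0, 0, 0],
  ],
)

```text
t: 6.03
eef_pos: [0.5712, 0.0813, 0.1752]
ee_rot: [-3.139, 0.001, -1.57]
force: [-2.5, 1.5, 8.2]
width: 0.0139
gripper_force: 10.0
```

Request:
servo_tool(
  deltas=[
    [0, 0, 0, 0, 0, 0, 0],
    [0, 0, 0, 0, 0, 0, 0],
    [0, 0, 0, 0, 0, 0, 0],
    [0, 0, 0, -30, 0, 0, 0],
    [0, 0, 0, -30, 0, 0, 0],
    [0, 0, 0, -30, 0, 0, 0],
  ],
)

```text
t: 6.53
eef_pos: [0.5705, 0.0799, 0.2642]
ee_rot: [3.14, -0.001, -1.571]
force: [1.4, 0.8, -0.7]
width: 0.043
gripper_force: 0.0
```

Run:
```python
from h import *
np.set_printoptions(precision=4,suppress=True)
f=arm.grab_frame('wrist');save(f,'w3')
f=arm.grab_frame('side');
for q in ['bolt_knob','hood_handle','cup0_centre']:
    for d in arm.recognise(q,f): 
                w=world(d['at'],f); print(q,round(d['conf'],2),w,pix(w,f).round())
```

```text
bolt_knob 0.43 [0.5796 0.0885 0.1667] [329. 250.]
hood_handle 0.65 [0.5532 0.2024 0.1515] [359. 271.]
cup0_centre 0.8 [ 0.5314 -0.2755  0.0866] [272. 196.]
```

View pics/w3.png

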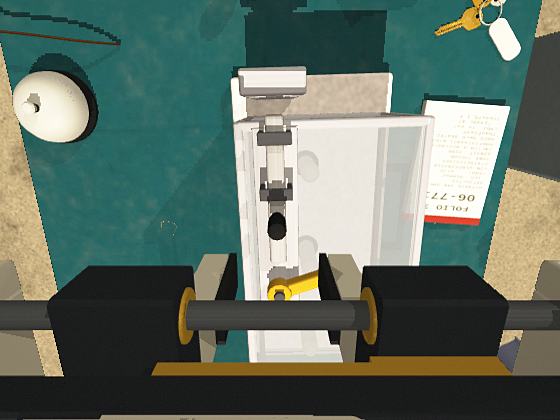

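Request:
servo_tool(
  deltas=[
    [0.3, -36, 30, 0, 0, 0, 0],
    [0.3, -36, 35, 5, 0, 0, 0],
    [0.3, -36, 35, 5, 0, 0, 0],
    [0.3, -36, 35, 5, 0, 0, 0],
    [0.3, -36, 35, 5, 0, 0, 0],
    [0.3, 0, 0, 0, 0, 0, 0],
    [0.3, 0, 0, 0, 0, 0, 0],
  ],
)

```text
t: 7.37
eef_pos: [0.4266, 0.2321, 0.2459]
ee_rot: [3.14, -0.001, -1.566]
force: [0.5, 0.6, 0.1]
width: 0.0307
gripper_force: 0.0
```

Run:
```python
from h import *
np.set_printoptions(precision=4,suppress=True)
f=arm.grab_frame('wrist');save(f,'w4');print(f['position'])
```

```text
[0.4281 0.1489 0.4041]
```

View pics/w4.png

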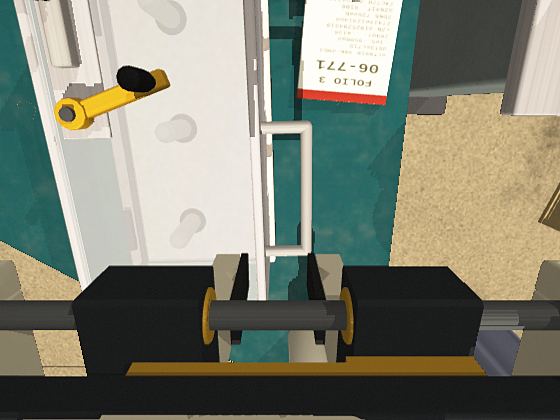

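Run:
```python
from h import *
np.set_printoptions(precision=4,suppress=True)
f=arm.grab_frame('wrist')
for p,z in [((306,126),.125),((306,250),.125),((256,126),.15),((262,250),.15)]: print(ray(p,f,z))
```

```text
[0.4051 0.1649 0.125 ]
[0.4018 0.2754 0.125 ]
[0.4444 0.1635 0.15  ]
[0.4411 0.2641 0.15  ]
```

Request:
servo_tool(
  deltas=[
    [0.32, 6, 13, 0, 0, 0, -1.7],
    [0.32, 6, 13, 0, 0, 0, 0],
    [0.32, 0, 0, 0, 0, 0, 0],
    [0.32, 0, 0, 20, 0, 0, 0],
    [0.32, 0, 0, 25, 0, 0, 0],
    [0.32, 0, 0, 20, 0, 0, 0],
    [0.32, 0, 0, 0, 0, 0, 0],
  ],
)

```text
t: 8.05
eef_pos: [0.4017, 0.2158, 0.1782]
ee_rot: [3.137, -0.004, -1.544]
force: [-0.5, 0.1, -0.5]
width: 0.0296
gripper_force: 0.0
```

Request:
servo_tool(
  deltas=[
    [0.32, -3, 1, 15, 0, 0, 0],
    [0.32, 0, 0, 15, 0, 0, 0],
    [0.32, 0, 0, 15, 0, 0, 0],
    [0.32, 0, 0, 15, 0, 0, 0],
    [0.32, 0, 0, 0, 0, 0, 0],
    [1, 0, 0, 0, 0, 0, 0],
    [1, 0, 0, 0, 0, 0, 0],
    [1, 0, 0, 0, 0, 0, 0],
    [1, 0, 0, 0, 0, 0, 0],
  ],
  squeeze=15,
)

```text
t: 8.8
eef_pos: [0.402, 0.2219, 0.123]
ee_rot: [-3.141, 0.001, -1.541]
force: [-2.8, 1.6, 4.2]
width: 0.0091
gripper_force: 15.0
```

Request:
servo_tool(
  deltas=[
    [0.32, 0, 0, 0, 0, 0, 0],
    [0.32, 0, 0, 0, 0, 0, 0],
    [0.32, 0, 0, 8, 0, 0, 0],
    [0.32, 0, 0, 8, 0, 0, 0],
    [0.32, 0, 0, 0, 0, 0, 0],
    [1, 0, 0, 0, 0, 0, 0],
    [1, 0, 0, 0, 0, 0, 0],
    [1, 0, 0, 0, 0, 0, 0],
    [1, 0, 0, 0, 0, 0, 0],
  ],
  squeeze=20,
)

```text
t: 9.55
eef_pos: [0.402, 0.2217, 0.1063]
ee_rot: [-3.141, 0.0, -1.541]
force: [6.0, -1.8, -2.7]
width: 0.009
gripper_force: 20.1
```

Run:
```python
import numpy as np
# arc increments of handle about hinge, tool frame (x'=-dy, y'=-dx, z'=-dz), in mm
a0=np.arctan2(103,205);r=229.4
t=np.concatenate([[0,.03,.08],np.arange(.14,1.5,.07)])
x=-r*np.cos(a0+t);z=r*np.sin(a0+t)
print(len(t)); print([(round(-a,1),round(-b,1)) for a,b in zip(np.diff(x),np.diff(z))])
```

```text
23
[(np.float64(-3.2), np.float64(-6.1)), (np.float64(-5.7), np.float64(-9.9)), (np.float64(-7.5), np.float64(-11.5)), (np.float64(-9.6), np.float64(-12.9)), (np.float64(-10.5), np.float64(-12.2)), (np.float64(-11.3), np.float64(-11.4)), (np.float64(-12.1), np.float64(-10.6)), (np.float64(-12.8), np.float64(-9.7)), (np.float64(-13.4), np.float64(-8.8)), (np.float64(-14.0), np.float64(-7.8)), (np.float64(-14.5), np.float64(-6.8)), (np.float64(-15.0), np.float64(-5.8)), (np.float64(-15.3), np.float64(-4.7)), (np.float64(-15.6), np.float64(-3.7)), (np.float64(-15.8), np.float64(-2.6)), (np.float64(-16.0), np.float64(-1.4)), (np.float64(-16.1), np.float64(-0.3)), (np.float64(-16.0), np.float64(0.8)), (np.float64(-15.9), np.float64(1.9)), (np.float64(-15.8), np.float64(3.0)), (np.float64(-15.5), np.float64(4.1)), (np.float64(-15.2), np.float64(5.2))]
```

Request:
servo_tool(
  deltas=[
    [1, 0, -3, -6, 0, 0, 0],
    [1, 0, -6, -10, 0, 0, 0],
    [1, 0, -7, -11, 0, 0, 0],
    [1, 0, -9.6, -13, 0, 0, 0],
    [1, 0, -10.5, -12, 0, 0, 0],
    [1, 0, 0, 0, 0, 0, 0],
  ],
)

```text
t: 10.05
eef_pos: [0.4389, 0.2226, 0.1604]
ee_rot: [-3.141, 0.0, -1.541]
force: [-6.0, 1.6, 3.6]
width: 0.0089
gripper_force: 20.0
```

Request:
servo_tool(
  deltas=[
    [1, 0, -11, -11.4, 0, 0, 0],
    [1, 0, -12, -10.6, 0, 0, 0],
    [1, 0, -13, -9.7, 0, 0, 0],
    [1, 0, -13.4, -8.8, 0, 0, 0],
    [1, 0, -14, -7.8, 0, 0, 0],
    [1, 0, -14.5, -6.8, 0, 0, 0],
    [1, 0, -15, -5.8, 0, 0, 0],
    [1, 0, -15.3, -4.7, 0, 0, 0],
    [1, 0, -15.6, -3.7, 0, 0, 0],
    [1, 0, -15.8, -2.6, 0, 0, 0],
    [1, 0, 0, 0, 0, 0, 0],
  ],
)

```text
t: 10.97
eef_pos: [0.5798, 0.2265, 0.2312]
ee_rot: [-3.14, -0.001, -1.541]
force: [0.6, -0.3, 5.5]
width: 0.0093
gripper_force: 20.0
```

Request:
servo_tool(
  deltas=[
    [1, 0, -16, -1.4, 0, 0, 0],
    [1, 0, -16, -0.3, 0, 0, 0],
    [1, 0, -16, 0.8, 0, 0, 0],
    [1, 0, -16, 1.9, 0, 0, 0],
    [1, 0, -15.8, 3, 0, 0, 0],
    [1, 0, -15.5, 4.1, 0, 0, 0],
    [1, 0, -12, 4, 0, 0, 0],
    [1, 0, 0, 0, 0, 0, 0],
    [1, 0, 0, 0, 0, 0, 0],
  ],
)

```text
t: 11.72
eef_pos: [0.6854, 0.2294, 0.2176]
ee_rot: [-3.141, -0.001, -1.542]
force: [2.3, -2.1, 0.5]
width: 0.0093
gripper_force: 20.0
```

Request:
servo_tool(
  deltas=[
    [0.2, 0, 0, 0, 0, 0, 0],
    [0.2, 0, 0, 0, 0, 0, 0],
    [0.2, 0, 0, 0, 0, 0, 0],
    [0.2, 0, 0, -25, 0, 0, 0],
    [0.2, 0, 0, -30, 0, 0, 0],
    [0.2, -3, 35, -15, 0, 0, 0],
    [0, -3, 38, 0, 0, 0, 0],
    [-0.2, 0, 38, 0, 0, 0, 0],
    [-0.2, 0, 38, 0, 0, 0, 0],
    [-0.2, 0, 0, 0, 0, 0, 0],
  ],
)

```text
t: 12.55
eef_pos: [0.5294, 0.2307, 0.2892]
ee_rot: [3.141, 0.002, -1.539]
force: [0.0, 0.1, -0.6]
width: 0.0514
gripper_force: 0.0
```

Run:
```python
from h import *
np.set_printoptions(precision=4,suppress=True)
f=arm.grab_frame('wrist');save(f,'w5');print(f['position'],arm.get_state()['q'])
for d in arm.recognise('peg1_foot',f): 
    w=world(d['at'],f); print(round(d['conf'],2),w,pix(w,f).round())
f=arm.grab_frame('scene');save(f,'s5')
for q in ['cup0_centre','stamp','board']:
  for d in arm.recognise(q,f): 
    w=world(d['at'],f); print(q,round(d['conf'],2),w,pix(w,f).round())
cv2.imwrite('pics/s5c.png',cv2.resize(f['color'][130:340,130:410,::-1],(800,600),interpolation=cv2.INTER_CUBIC))
```

```text
[0.533  0.147  0.4471] [ 0.7466  0.1673 -0.1038 -0.0009 -1.2974 -0.7141]
0.88 [0.6178 0.1695 0.1878] [165. 130.]
cup0_centre 0.71 [ 0.5336 -0.3009  0.087 ] [223. 245.]
stamp 0.58 [ 0.5991 -0.1642  0.0163] [275. 250.]
board 0.95 [ 0.4896 -0.326   0.0651] [209. 242.]
```

View pics/w5.png

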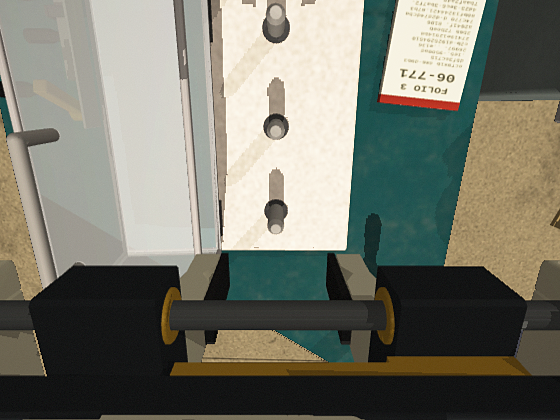

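View pics/s5c.png

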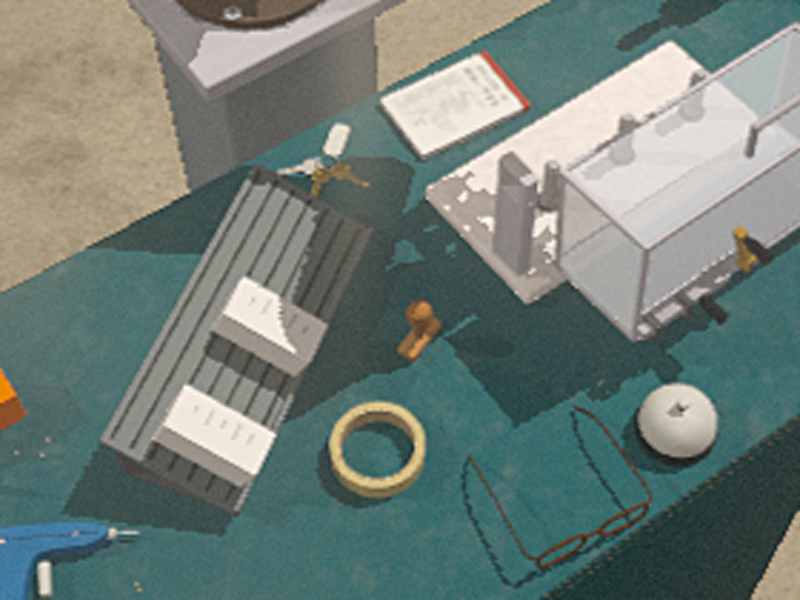

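Run:
```python
from h import *
np.set_printoptions(precision=4,suppress=True)
f=arm.grab_frame('wrist')
for n,p,z in [('p1t',(275,129),.09),('p1f',(277,124),.02),('p0t',(276,230),.09),('p0f',(276,211),.02)]: print(n,ray(p,f,z))
f=arm.grab_frame('scene')
P=lambda x,y:(x/2.857+130-.3,y/2.857+130-.3)
for n,p,z in [('near L',(252,168),.088),('nearR',(104,438),.088),('farL',(371,229),.032),('farR',(241,490),.032)]: print(n,ray(P(*p),f,z))
# cup top faces: mouth-end (down) and closed-end corners
for n,pp in {'A':[(245,277),(328,322),(302,374),(214,325)],'B':[(185,387),(276,433),(240,485),(155,437)]}.items():
    zt=[.0695+.0216+.0213+.0,.0695+.0216-.0213,.0695+.0216-.0213,.0695+.0216+.0213]
    q=np.array([ray(P(*p),f,z) for p,z in zip(pp,zt)]); print(n,q,q.mean(0),'down',((q[1]+q[2]-q[0]-q[3])/2),'across',((q[2]+q[3]-q[0]-q[1])/2))
```

```text
p1t [0.5409 0.1732 0.09  ]
p1f [0.5389 0.172  0.02  ]
p0t [0.5366 0.286  0.09  ]
p0f [0.5369 0.2856 0.02  ]
near L [ 0.3509 -0.2072  0.088 ]
nearR [ 0.5473 -0.4922  0.088 ]
farL [ 0.4595 -0.1265  0.032 ]
farR [ 0.6438 -0.4049  0.032 ]
A [[ 0.483  -0.2932  0.1124]
 [ 0.5529 -0.2417  0.0698]
 [ 0.5887 -0.296   0.0698]
 [ 0.5138 -0.3475  0.1124]] [ 0.5346 -0.2946  0.0911] down [ 0.0724  0.0515 -0.0426] across [ 0.0333 -0.0543  0.    ]
B [[ 0.5576 -0.4054  0.1124]
 [ 0.6292 -0.3518  0.0698]
 [ 0.6559 -0.4087  0.0698]
 [ 0.5875 -0.4548  0.1124]] [ 0.6076 -0.4052  0.0911] down [ 0.07    0.0498 -0.0426] across [ 0.0284 -0.0531  0.    ]
```

Run:
```python
from h import *
f=arm.grab_frame('scene')
c=f['color'][220:304,175:235,::-1]
cv2.imwrite('pics/cz.png',cv2.resize(c,(429,600),interpolation=cv2.INTER_CUBIC))
```

```text
(no output)
```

View pics/cz.png

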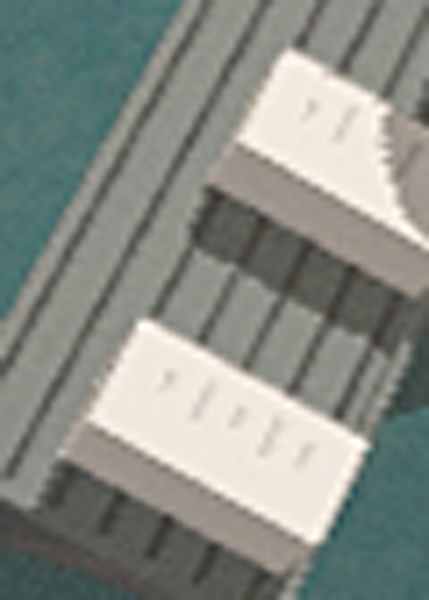

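Run:
```python
from h import *
np.set_printoptions(precision=4,suppress=True)
f=arm.grab_frame('scene')
P=lambda x,y:(x/7.15+175-.4,y/7.15+220-.4)
h=.0695+.0216
q=np.array([ray(P(*p),f,z) for p,z in zip([(143,320),(368,440),(315,547),(92,430)],[h+.0213,h-.0213,h-.0213,h+.0213])])
print(q,q.mean(0),(q[1]+q[2]-q[0]-q[3])/2,(q[2]+q[3]-q[0]-q[1])/2)
q=np.array([ray(P(*p),f,h+.0213) for p in [(292,48),(242,143)]]);print(q,q.mean(0))
n=np.array([.0101*.825,.0101*.565,.0218]); d=np.array([.825,.565,-.466]); d/=np.linalg.norm(d)
print('A',q.mean(0)+.05*d-n)
```

```text
[[ 0.5556 -0.4038  0.1124]
 [ 0.6285 -0.3521  0.0698]
 [ 0.6552 -0.3926  0.0698]
 [ 0.5854 -0.4428  0.1124]] [ 0.6062 -0.3978  0.0911] [ 0.0713  0.051  -0.0426] [ 0.0282 -0.0397  0.    ]
[[ 0.482  -0.2926  0.1124]
 [ 0.5091 -0.3321  0.1124]] [ 0.4955 -0.3123  0.1124]
A [ 0.5246 -0.2924  0.0695]
```

```bash
cat > plan.py <<'E'
from h import *
def frame(az,below,xsign):
    a,b=az,np.radians(below); h=np.array([np.cos(a),np.sin(a),0]); up=np.array([0,0,1.])
    z=np.cos(b)*h-np.sin(b)*up; x=xsign*(np.sin(b)*h+np.cos(b)*up)
    return np.c_[x,np.cross(z,x),z]
def rows(p1,R1,n,g,start=None):
    s=arm.get_state(); p0,R0=start if start else (s['eef_pos'],Rm(s['ee_rot']))
    w=R.from_matrix(R0.T@R1).as_rotvec(); out=[]; Rc=R0
    for i in range(n):
        d=Rc.T@(np.array(p1)-p0)/n; out.append([g]+[round(float(v),1) for v in 1e3*d]+[round(float(v),2) for v in np.degrees(w)/n])
        Rc=Rc@R.from_rotvec(w/n).as_matrix()
    print(str(out)); return np.array(p1),R1
def err(p1,R1):
    s=arm.get_state(); R0=Rm(s['ee_rot']); print('err mm',(1e3*R0.T@(np.array(p1)-s['eef_pos'])).round(1),'deg',np.degrees(R.from_matrix(R0.T@R1).as_rotvec()).round(2),'q',s['q'].round(2),'F',s['force'].round(1))
PS=.605
hd=np.array([np.cos(PS),np.sin(PS),0])
def grasp(C,s=.025):
    G=np.array(C)-s*(np.cos(np.radians(25))*hd-np.array([0,0,np.sin(np.radians(25))]))
    Rg=frame(PS,55,-1); return G+.019*Rg[:,2],Rg
CA=[.5246,-.2924,.0695]; CB=[.598,-.4035,.0693]
E
python3 - <<'E'
from plan import *
T,Rg=grasp(CA); print(T)
a=T-.12*Rg[:,2]; a[2]=.26
rows(a,Rg,17,-.6)
E
```

```text
[ 0.51492759 -0.2990885   0.06450157]
[[-0.6, 33.4, 5.5, 1.6, 1.02, -1.89, 3.24], [-0.6, 33.7, 3.6, 0.4, 1.02, -1.89, 3.24], [-0.6, 33.8, 1.7, -0.7, 1.02, -1.89, 3.24], [-0.6, 33.8, -0.2, -1.8, 1.02, -1.89, 3.24], [-0.6, 33.7, -2.2, -2.9, 1.02, -1.89, 3.24], [-0.6, 33.4, -4.1, -4.0, 1.02, -1.89, 3.24], [-0.6, 32.9, -6.1, -5.0, 1.02, -1.89, 3.24], [-0.6, 32.3, -8.0, -5.9, 1.02, -1.89, 3.24], [-0.6, 31.6, -9.9, -6.8, 1.02, -1.89, 3.24], [-0.6, 30.8, -11.8, -7.7, 1.02, -1.89, 3.24], [-0.6, 29.8, -13.7, -8.4, 1.02, -1.89, 3.24], [-0.6, 28.7, -15.5, -9.1, 1.02, -1.89, 3.24], [-0.6, 27.4, -17.3, -9.8, 1.02, -1.89, 3.24], [-0.6, 26.1, -19.0, -10.3, 1.02, -1.89, 3.24], [-0.6, 24.6, -20.6, -10.8, 1.02, -1.89, 3.24], [-0.6, 23.0, -22.1, -11.2, 1.02, -1.89, 3.24], [-0.6, 21.4, -23.6, -11.5, 1.02, -1.89, 3.24]]
```

Request:
servo_tool(
  deltas=[
    [-0.6, 33.4, 5.5, 1.6, 1, -1.9, 3.2],
    [-0.6, 33.7, 3.6, 0.4, 1, -1.9, 3.2],
    [-0.6, 33.8, 1.7, -0.7, 1, -1.9, 3.2],
    [-0.6, 33.8, 0, -1.8, 1, -1.9, 3.2],
    [-0.6, 33.7, -2, -3, 1, -1.9, 3.2],
    [-0.6, 33.4, -4, -4, 1, -1.9, 3.2],
    [-0.6, 33, -6, -5, 1, -1.9, 3.2],
    [-0.6, 32, -8, -6, 1, -1.9, 3.2],
    [-0.6, 31.6, -10, -7, 1, -1.9, 3.2],
    [-0.6, 31, -12, -8, 1, -1.9, 3.2],
    [-0.6, 30, -14, -8.4, 1, -1.9, 3.2],
    [-0.6, 29, -15.5, -9, 1, -1.9, 3.2],
    [-0.6, 27.4, -17.3, -10, 1, -1.9, 3.2],
    [-0.6, 26, -19, -10, 1, -1.9, 3.2],
    [-0.6, 24.6, -20.6, -11, 1, -1.9, 3.2],
    [-0.6, 23, -22, -11, 1, -1.9, 3.2],
    [-0.6, 21.4, -23.6, -11.5, 1, -1.9, 3.2],
    [-0.6, 0, 0, 0, 0, 0, 0],
  ],
)

```text
t: 14.55
eef_pos: [0.4596, -0.3454, 0.2569]
ee_rot: [3.133, 0.612, -2.536]
force: [1.4, 0.4, 0.6]
width: 0.0704
gripper_force: 0.0
```

Run:
```python
from plan import *
T,Rg=grasp(CA); a=T-.07*Rg[:,2]; err(a,Rg)
f=arm.grab_frame('scene')
for d in arm.recognise('cup0_centre',f): 
    w=world(d['at'],f); print(round(d['conf'],2),w,pix(w,f).round())
rows(a,Rg,7,-.6)
```

```text
err mm [ 51.6   5.4 128.8] deg [0.54 0.05 0.04] q [-0.75  0.18 -0.07 -0.63 -1.25 -0.03] F [1.4 0.4 0.6]
0.61 [ 0.53435882 -0.2993587   0.08503784] [224. 245.]
[[-0.6, 7.9, 0.4, 18.3, 0.09, 0.01, 0.05], [-0.6, 7.9, 0.4, 18.3, 0.09, 0.01, 0.05], [-0.6, 7.9, 0.4, 18.3, 0.09, 0.01, 0.05], [-0.6, 7.9, 0.5, 18.3, 0.09, 0.01, 0.05], [-0.6, 7.9, 0.5, 18.3, 0.09, 0.01, 0.05], [-0.6, 7.9, 0.5, 18.3, 0.09, 0.01, 0.05], [-0.6, 7.8, 0.5, 18.3, 0.09, 0.01, 0.05]]
```

Request:
servo_tool(
  deltas=[
    [-0.6, 8, 1, 18, 0.1, 0, 0],
    [-0.6, 8, 1, 18, 0.1, 0, 0],
    [-0.6, 8, 1, 18, 0.1, 0, 0],
    [-0.6, 8, 1, 18, 0.1, 0, 0],
    [-0.6, 8, 0.5, 18, 0.1, 0, 0],
    [-0.6, 8, 0.5, 18, 0, 0, 0],
    [-0.6, 4, 0.5, 18, 0, 0, 0],
    [-0.6, 0, 0, 0, 0, 0, 0],
  ],
)

```text
t: 15.32
eef_pos: [0.4828, -0.3142, 0.1235]
ee_rot: [3.14, 0.612, -2.525]
force: [-0.6, 0.9, -0.1]
width: 0.0701
gripper_force: 0.0
```

Run:
```python
from plan import *
T,Rg=grasp(CA); err(T,Rg)
f=arm.grab_frame('wrist'); save(f,'w6')
s=arm.get_state(); C=np.array(CA)
dn=hd*np.cos(np.radians(25))-np.array([0,0,np.sin(np.radians(25))]); y=np.cross([0,0,1],hd); n=np.cross(dn,y)
for u,v,w in [(-.05,.024,.024),(-.05,-.024,.024),(-.05,.024,-.024),(-.05,-.024,-.024),(.05,.024,.024),(.05,-.024,.024)]: print(pix(C+u*dn+v*y+w*n,f).round())
```

```text
err mm [ 5.3 -6.3 68.4] deg [0.49 0.05 0.55] q [-0.69  0.3  -0.22 -0.72 -1.    0.12] F [-0.6  0.9 -0.1]
[309. 261.]
[226. 260.]
[308. 181.]
[229. 180.]
[297. 268.]
[242. 268.]
```

View pics/w6.png

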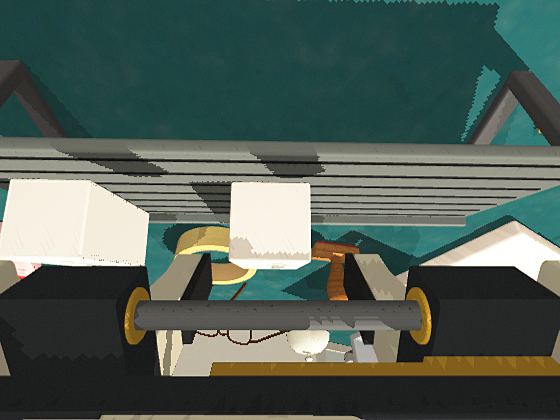

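Request:
servo_tool(
  deltas=[
    [-0.6, 2, -2, 14, 0.3, 0, 0.3],
    [-0.6, 2, -2, 14, 0.2, 0, 0.2],
    [-0.6, 1, -0.5, 14, 0, 0, 0],
    [-0.6, 0, 0, 13, 0, 0, 0],
    [-0.6, 0, 0, 13, 0, 0, 0],
    [-0.6, 0, 0, 0, 0, 0, 0],
    [0.4, 0, 0, 0, 0, 0, 0],
    [0.4, 0, 0, 0, 0, 0, 0],
    [0.4, 0, 0, 0, 0, 0, 0],
    [0.4, 0, 0, 0, 0, 0, 0],
  ],
  squeeze=20,
)

```text
t: 16.2
eef_pos: [0.5144, -0.3018, 0.0687]
ee_rot: [-3.134, 0.613, -2.534]
force: [-1.3, 0.1, 0.6]
width: 0.0491
gripper_force: 5.7
```

Run:
```python
from plan import *
T,Rg=grasp(CA); err(T,Rg); s=arm.get_state(); print(s['width'],s['gripper_force'])
```

```text
err mm [0.8 2.  4.6] deg [-0.37  0.1   0.12] q [-0.65  0.38 -0.24 -0.77 -0.89  0.17] F [-1.3  0.1  0.6]
0.04905642963033875 5.670840963721275
```

Request:
servo_tool(
  deltas=[
    [0.4, 0, 0, 0, 0, 0, 0],
    [0.4, 0, 0, 0, 0, 0, 0],
    [0.4, -8, 0, -11, 0, 0, 0],
    [0.4, -14, 0, -20, 0, 0, 0],
    [0.4, -17, 0, -25, 0, 0, 0],
    [0.4, -17, 0, -25, 0, 0, 0],
    [0.4, -17, 0, -25, 0, 0, 0],
    [0.4, -17, 0, -25, 0, 0, 0],
    [0.4, 0, 0, 0, 0, 0, 0],
  ],
)

```text
t: 16.95
eef_pos: [0.5142, -0.3038, 0.2343]
ee_rot: [-3.122, 0.614, -2.527]
force: [0.7, -0.4, -0.6]
width: 0.0482
gripper_force: 19.9
```

```bash
cat >> plan.py <<'E'
P1=np.array([.539,.1725,.02]);P0=np.array([.537,.2855,.02])
def place(P,s,off,az=.03):
    Rp=frame(az,60,1); h=np.array([np.cos(az),np.sin(az),0])
    G=P+np.array([0,0,.05+s])-off*h; return G+.019*Rp[:,2],Rp
E
python3 - <<'E'
from plan import *
T,Rp=place(P0,.0286,.003); print(T)
s=arm.get_state(); print(s['width'],s['gripper_force'],s['eef_pos'],s['q'].round(2))
R0=Rm(s['ee_rot']); w=R.from_matrix(R0.T@Rp).as_rotvec(); print(np.degrees(w))
for k in (.25,.5,.75): print((R0@R.from_rotvec(k*w).as_matrix())[:,2], (R0@R.from_rotvec(k*w).as_matrix()@[-.5,0,.866]))
a=T+[0,0,.10]; m=(a+s['eef_pos'])/2; m[2]=.29;m[0]=.53
Rmid=R0@R.from_rotvec(.5*w).as_matrix()
st=rows(m,Rmid,13,.4); rows(a+[0,0,.02],Rp,13,.4,st)
E
```

```text
[0.54349708 0.28569497 0.08214552]
0.048196241555535264 19.89804446697235 [ 0.51423437 -0.30378045  0.23425953] [-0.62  0.18 -0.12 -0.64 -1.11 -0.1 ]
[  -7.18210545   22.83913814 -150.05317691]
[ 0.4126913   0.26440252 -0.87165199] [ 0.4677143   0.67868468 -0.56620353]
[ 0.39000651  0.17009087 -0.90496631] [ 0.17256072  0.61890173 -0.76625025]
[ 0.42380858  0.07328291 -0.90278231] [-0.00899032  0.35546604 -0.93462242]
[[0.4, -14.0, 17.9, 4.3, -0.28, 0.88, -5.77], [0.4, -15.8, 16.4, 4.1, -0.28, 0.88, -5.77], [0.4, -17.4, 14.7, 3.9, -0.28, 0.88, -5.77], [0.4, -18.8, 12.9, 3.7, -0.28, 0.88, -5.77], [0.4, -20.1, 10.9, 3.5, -0.28, 0.88, -5.77], [0.4, -21.1, 8.8, 3.2, -0.28, 0.88, -5.77], [0.4, -22.0, 6.6, 2.9, -0.28, 0.88, -5.77], [0.4, -22.5, 4.3, 2.6, -0.28, 0.88, -5.77], [0.4, -22.9, 2.0, 2.3, -0.28, 0.88, -5.77], [0.4, -23.0, -0.3, 1.9, -0.28, 0.88, -5.77], [0.4, -22.9, -2.6, 1.6, -0.28, 0.88, -5.77], [0.4, -22.5, -4.9, 1.2, -0.28, 0.88, -5.77], [0.4, -22.0, -7.2, 0.8, -0.28, 0.88, -5.77]]
[[0.4, -20.8, -4.5, 10.4, -0.28, 0.88, -5.77], [0.4, -20.4, -6.6, 10.0, -0.28, 0.88, -5.77], [0.4, -19.8, -8.7, 9.7, -0.28, 0.88, -5.77], [0.4, -18.9, -10.7, 9.3, -0.28, 0.88, -5.77], [0.4, -17.9, -12.6, 9.0, -0.28, 0.88, -5.77], [0.4, -16.7, -14.4, 8.7, -0.28, 0.88, -5.77], [0.4, -15.3, -16.0, 8.4, -0.28, 0.88, -5.77], [0.4, -13.7, -17.5, 8.1, -0.28, 0.88, -5.77], [0.4, -12.0, -18.9, 7.8, -0.28, 0.88, -5.77], [0.4, -10.2, -20.0, 7.5, -0.28, 0.88, -5.77], [0.4, -8.2, -21.0, 7.3, -0.28, 0.88, -5.77], [0.4, -6.2, -21.7, 7.1, -0.28, 0.88, -5.77], [0.4, -4.1, -22.3, 6.9, -0.28, 0.88, -5.77]]
```

Request:
servo_tool(
  deltas=[
    [0.4, -14, 18, 4.3, -0.3, 0.9, -5.8],
    [0.4, -16, 16.4, 4.1, -0.3, 0.9, -5.8],
    [0.4, -17.4, 14.7, 3.9, -0.3, 0.9, -5.8],
    [0.4, -19, 13, 3.7, -0.3, 0.9, -5.8],
    [0.4, -20, 11, 3.5, -0.3, 0.9, -5.8],
    [0.4, -21, 9, 3.2, -0.3, 0.9, -5.8],
    [0.4, -22, 6.6, 2.9, -0.3, 0.9, -5.8],
    [0.4, -22.5, 4.3, 2.6, -0.3, 0.9, -5.8],
    [0.4, -23, 2, 2.3, -0.3, 0.9, -5.8],
    [0.4, -23, 0, 2, -0.3, 0.9, -5.8],
    [0.4, -23, -2.6, 1.6, -0.3, 0.9, -5.8],
    [0.4, -22.5, -5, 1.2, -0.3, 0.9, -5.8],
    [0.4, -22, -7, 1, -0.3, 0.9, -5.8],
  ],
)

```text
t: 18.03
eef_pos: [0.5274, -0.0054, 0.2843]
ee_rot: [-2.713, 0.038, -1.224]
force: [0.6, -0.8, -1.9]
width: 0.0482
gripper_force: 19.9
```

Request:
servo_tool(
  deltas=[
    [0.4, -20.8, -4.5, 10.4, -0.3, 0.9, -5.8],
    [0.4, -20.4, -6.6, 10, -0.3, 0.9, -5.8],
    [0.4, -19.8, -8.7, 9.7, -0.3, 0.9, -5.8],
    [0.4, -19, -10.7, 9.3, -0.3, 0.9, -5.8],
    [0.4, -18, -12.6, 9, -0.3, 0.9, -5.8],
    [0.4, -16.7, -14.4, 8.7, -0.3, 0.9, -5.8],
    [0.4, -15.3, -16, 8.4, -0.3, 0.9, -5.8],
    [0.4, -13.7, -17.5, 8, -0.3, 0.9, -5.8],
    [0.4, -12, -19, 7.8, -0.3, 0.9, -5.8],
    [0.4, -10, -20, 7.5, -0.3, 0.9, -5.8],
    [0.4, -8, -21, 7.3, -0.3, 0.9, -5.8],
    [0.4, -6, -21.7, 7, -0.3, 0.9, -5.8],
    [0.4, -4, -22.3, 7, -0.3, 0.9, -5.8],
    [0.4, 0, 0, 0, 0, 0, 0],
  ],
)

```text
t: 19.2
eef_pos: [0.5379, 0.2911, 0.1935]
ee_rot: [3.128, -0.512, 0.055]
force: [-0.8, 0.5, -1.0]
width: 0.0481
gripper_force: 19.9
```

Run:
```python
from plan import *
T,Rp=place(P0,.0286,.003); err(T+[0,0,.1],Rp)
f=arm.grab_frame('side'); save(f,'s7'); 
cv2.imwrite('pics/s7c.png',cv2.resize(f['color'][120:330,240:520,::-1],(800,600),interpolation=cv2.INTER_CUBIC))
rows(T+[0,0,.1],Rp,5,.4)
```

```text
err mm [-1.   5.5 12.6] deg [0.06 0.63 1.23] q [ 0.94  0.06 -0.86  0.93 -0.5  -0.12] F [-0.8  0.5 -1. ]
[[0.4, -0.2, 0.7, 2.6, 0.02, 0.14, 0.18], [0.4, -0.2, 0.7, 2.6, 0.02, 0.14, 0.18], [0.4, -0.2, 0.7, 2.6, 0.02, 0.14, 0.18], [0.4, -0.2, 0.7, 2.6, 0.02, 0.14, 0.18], [0.4, -0.2, 0.7, 2.6, 0.02, 0.14, 0.18]]
```

View pics/s7c.png

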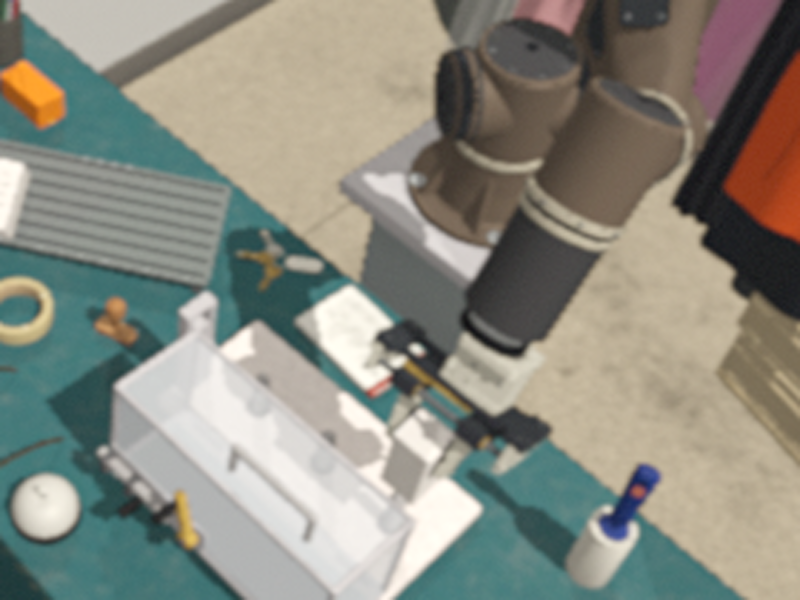

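Request:
servo_tool(
  deltas=[
    [0.4, 0, 2, 4, 0, 0.3, 0.6],
    [0.4, 0, 2, 4, 0, 0.3, 0.6],
    [0.4, -1, 2, 5, 0, 0, 0],
    [0.4, 0, 0, 0, 0, 0, 0],
  ],
)

```text
t: 19.58
eef_pos: [0.5439, 0.2807, 0.1827]
ee_rot: [-3.138, -0.522, 0.017]
force: [0.4, -1.6, -0.3]
width: 0.0483
gripper_force: 19.9
```

Run:
```python
from plan import *
T,Rp=place(P0,.0286,.003); err(T+[0,0,.1],Rp); rows(T,Rp,9,.4)
f=arm.grab_frame('scene'); save(f,'s8'); print([pix(p,f).round() for p in (P0,P0+[0,0,.07],T+[0,0,.1])])
cv2.imwrite('pics/s8c.png',cv2.resize(f['color'][100:220,300:460,::-1],(800,600),interpolation=cv2.INTER_CUBIC))
```

```text
err mm [-0.5 -5.   0.3] deg [ 0.15  0.08 -0.64] q [ 0.88  0.07 -0.9   1.04 -0.45 -0.21] F [ 0.4 -1.6 -0.3]
[[0.4, -5.6, -0.5, 9.7, 0.02, 0.01, -0.07], [0.4, -5.6, -0.5, 9.7, 0.02, 0.01, -0.07], [0.4, -5.6, -0.5, 9.7, 0.02, 0.01, -0.07], [0.4, -5.6, -0.5, 9.7, 0.02, 0.01, -0.07], [0.4, -5.6, -0.5, 9.7, 0.02, 0.01, -0.07], [0.4, -5.6, -0.5, 9.7, 0.02, 0.01, -0.07], [0.4, -5.6, -0.5, 9.7, 0.02, 0.01, -0.07], [0.4, -5.6, -0.5, 9.7, 0.02, 0.01, -0.07], [0.4, -5.6, -0.5, 9.7, 0.02, 0.01, -0.07]]
[array([374., 169.]), array([377., 156.]), array([383., 137.])]
```

View pics/s8c.png

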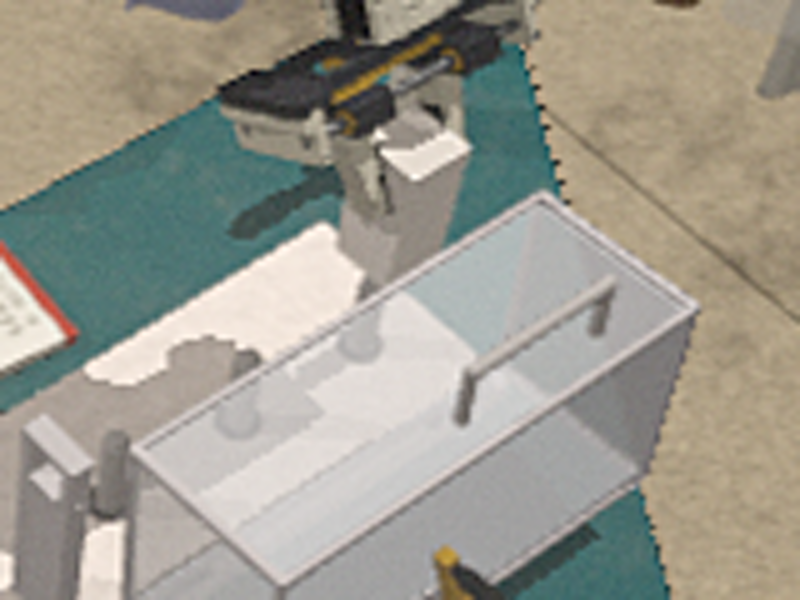

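Run:
```python
from plan import *
f=arm.grab_frame('side'); g=arm.grab_frame('scene')
for P in (P0,P1): print([pix(P+[0,0,z],f).round(1) for z in (0,.07)],[pix(P+[0,0,z],g).round(1) for z in (0,.07)])
c=f['color'][215:335,320:420,::-1]
d=g['color'][130:202,340:400,::-1]
cv2.imwrite('pics/pz.png',np.hstack([cv2.resize(c,(400,480),interpolation=cv2.INTER_CUBIC),cv2.resize(d,(400,480),interpolation=cv2.INTER_CUBIC)]))
s=arm.get_state();R0=Rm(s['ee_rot']);G=s['eef_pos']-.019*R0[:,2]
print('G',G); m=R0@[-.5,0,.866]
print('mouth centre',G+.0786*m, [pix(G+.0786*m+R0@np.array([0,y,0])+x*np.cross(m,R0[:,1]),f).round() for x,y in ((.024,.024),(.024,-.024),(-.024,.024),(-.024,-.024))],[pix(G+.0786*m+R0@np.array([0,y,0])+x*np.cross(m,R0[:,1]),g).round() for x,y in ((.024,.024),(.024,-.024),(-.024,.024),(-.024,-.024))])
```

```text
[array([374.8, 304.5]), array([378.1, 294.5])] [array([373.6, 169.4]), array([377. , 155.6])]
[array([350.6, 282.6]), array([352.9, 272.1])] [array([348.2, 185.1]), array([350.8, 171.5])]
G [0.53481809 0.28152737 0.20039112]
mouth centre [0.53479763 0.28186404 0.12179357] [array([379., 279.]), array([390., 289.]), array([369., 288.]), array([380., 298.])] [array([367., 148.]), array([378., 141.]), array([377., 157.]), array([388., 150.])]
```

View pics/pz.png

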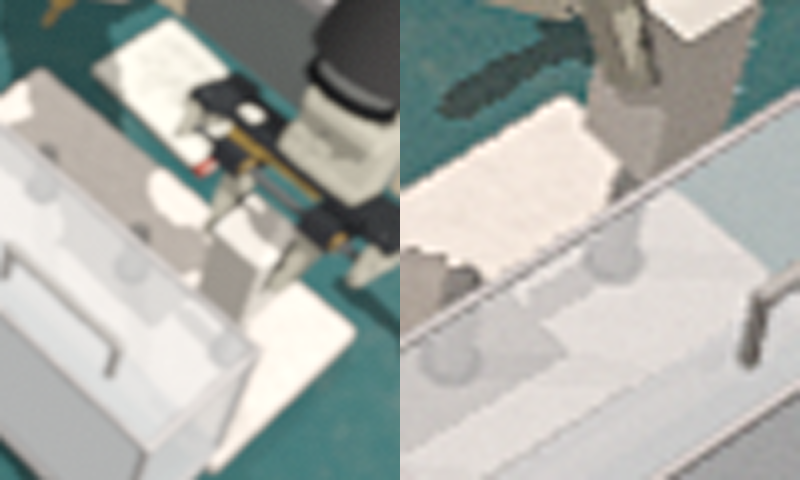

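Request:
servo_tool(
  deltas=[
    [0.4, -3.5, -1.5, -2, 0, 0, -0.6],
    [0.4, -5, 0, 8.7, 0, 0, 0],
    [0.4, -5, 0, 8.7, 0, 0, 0],
    [0.4, -5, 0, 8.7, 0, 0, 0],
    [0.4, -5, 0, 8.7, 0, 0, 0],
    [0.4, -5, 0, 8.7, 0, 0, 0],
    [0.4, 0, 0, 0, 0, 0, 0],
  ],
)

```text
t: 20.32
eef_pos: [0.5393, 0.2832, 0.1317]
ee_rot: [3.138, -0.522, 0.033]
force: [-0.1, -0.9, -1.3]
width: 0.0483
gripper_force: 19.9
```

```bash
sed -i 's/^P1=.*/P1=np.array([.534,.1735,.02]);P0=np.array([.531,.2835,.02])/' plan.py
python3 - <<'E'
from plan import *
T,Rp=place(P0,.0286,.003); err(T,Rp); rows(T,Rp,6,.4); print(arm.get_state()['eef_pos'],T)
E
```

```text
err mm [-26.2  -0.7  42.1] deg [0.13 0.11 0.15] q [ 0.7   0.13 -1.    1.5  -0.32 -0.53] F [-0.1 -0.9 -1.3]
[[0.4, -4.4, -0.1, 7.0, 0.02, 0.02, 0.03], [0.4, -4.4, -0.1, 7.0, 0.02, 0.02, 0.03], [0.4, -4.4, -0.1, 7.0, 0.02, 0.02, 0.03], [0.4, -4.4, -0.1, 7.0, 0.02, 0.02, 0.03], [0.4, -4.4, -0.1, 7.0, 0.02, 0.02, 0.03], [0.4, -4.4, -0.1, 7.0, 0.02, 0.02, 0.03]]
[0.53926686 0.28318917 0.131737  ] [0.53749708 0.28369497 0.08214552]
```

Request:
servo_tool(
  deltas=[
    [-0.3, 0, 0, 0, 0, 0, 0],
    [-0.5, 0, 0, 0, 0, 0, 0],
    [-0.5, 0, 0, 0, 0, 0, 0],
    [-0.5, 0, 0, 0, 0, 0, 0],
    [-0.5, 0, 0, 0, 0, 0, 0],
    [-0.5, 0, 0, 0, 0, 0, 0],
  ],
)

```text
t: 20.82
eef_pos: [0.5401, 0.284, 0.1338]
ee_rot: [3.14, -0.524, 0.031]
force: [0.5, -0.0, -0.5]
width: 0.0657
gripper_force: 0.0
```

Request:
servo_tool(
  deltas=[
    [-0.5, 5, 0, -8.7, 0, 0, 0],
    [-0.5, 10, 0, -17, 0, 0, 0],
    [-0.5, 10, 0, -17, 0, 0, 0],
    [-0.5, 10, 0, -17, 0, 0, 0],
    [-0.5, 15, 0, -17, 0, 0, 0],
    [-0.5, 10, 0, -17, 0, 0, 0],
    [-0.5, 0, 0, 0, 0, 0, 0],
  ],
)

```text
t: 21.4
eef_pos: [0.5462, 0.2865, 0.2485]
ee_rot: [-3.138, -0.527, 0.03]
force: [-0.3, 1.4, 0.6]
width: 0.0655
gripper_force: 0.0
```

Run:
```python
from plan import *
np.set_printoptions(precision=4,suppress=True)
print(arm.get_state()['q'].round(2))
g=arm.grab_frame('scene'); f=arm.grab_frame('side')
for F in (g,f):
  for d in arm.recognise('cup0_centre',F): 
    w=world(d['at'],F); print(round(d['conf'],2),w,pix(w,F).round())
c=f['color'][215:335,320:420,::-1]
d=g['color'][130:202,340:400,::-1]
cv2.imwrite('pics/qz.png',np.hstack([cv2.resize(c,(400,480),interpolation=cv2.INTER_CUBIC),cv2.resize(d,(400,480),interpolation=cv2.INTER_CUBIC)]))
```

```text
[ 0.97  0.01 -0.76  0.77 -0.62  0.03]
0.68 [0.5302 0.2638 0.1222] [372. 151.]
0.68 [0.5316 0.2944 0.1227] [383. 290.]
```

View pics/qz.png

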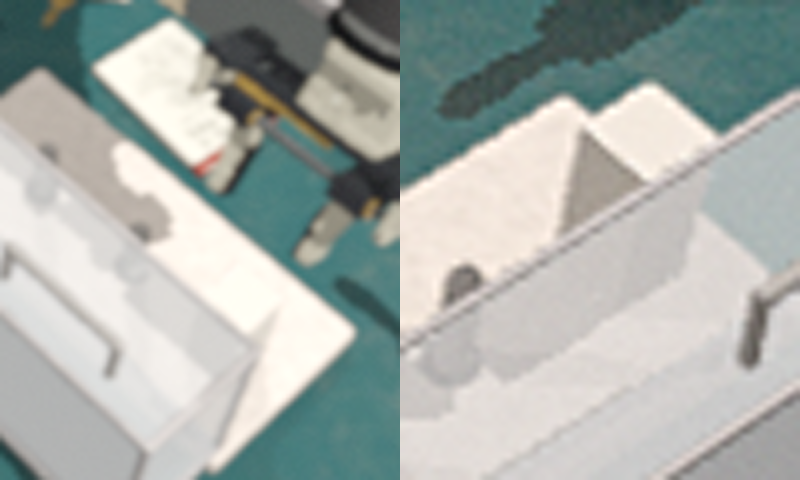

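```bash
cat > kin.py <<'E'
from plan import *
from scipy.optimize import least_squares
S=[([.2881,.3586,.0119],[.675,0,.2266],[-3.1416,0,-1.5708]),([.7466,.1673,-.1038],[.5294,.2307,.2892],[3.141,.002,-1.539]),([-.75,.18,-.07],[.4596,-.3454,.2569],[3.133,.612,-2.536]),([-.69,.3,-.22],[.4828,-.3142,.1235],[3.14,.612,-2.525]),([-.65,.38,-.24],[.5144,-.3018,.0687],[-3.134,.613,-2.534]),([-.62,.18,-.12],[.5142,-.3038,.2343],[-3.122,.614,-2.527]),([.94,.06,-.86],[.5379,.2911,.1935],[3.128,-.512,.055]),([.88,.07,-.9],[.5439,.2807,.1827],[-3.138,-.522,.017]),([.7,.13,-1.0],[.5393,.2832,.1317],[3.138,-.522,.033]),([.97,.01,-.76],[.5462,.2865,.2485],[-3.138,-.527,.03])]
def F(v,q):
    L1,L2,L6,h0,a0,a3,d=v; p=q[1]-q[2]
    rho=a0+L1*np.sin(q[1])+L2*np.cos(p)+a3*np.sin(p); z=h0+L1*np.cos(q[1])-L2*np.sin(p)+a3*np.cos(p)
    c,s=np.cos(q[0]),np.sin(q[0]); return np.array([c*rho+d*s,s*rho-d*c,z])
res=lambda v:np.concatenate([F(v,q)-(np.array(t)-v[2]*Rm(o)[:,2]) for q,t,o in S])
o=least_squares(res,[.45,.4,.3,.3,0,0,.19]);V=o.x
def sol(T,Rt):
    s=least_squares(lambda q:F(V,q)-(T-V[2]*Rt[:,2]),[.5,.1,-.6]); q=s.x; p=q[1]-q[2]
    f=np.array([np.cos(q[0])*np.cos(p),np.sin(q[0])*np.cos(p),-np.sin(p)]); return q.round(2),'q5',round(-np.arccos(f@Rt[:,2]),2),'res',round(np.linalg.norm(s.fun),3)
if __name__=='__main__':
    print(V.round(3),np.abs(o.fun).max())
    for dl in (30,22):
      for az in (0,-.4,-.8,-1.2):
        Rp=frame(az,90-dl,1); 
        for up in (.05,.0): print(dl,az,up,sol(P1+[0,0,.0786+up]+.019*Rp[:,2],Rp))
    for bl in (55,47):
        Rg=frame(PS,bl,-1); print(bl,sol(np.array(CB)-.025*(.906*hd-np.array([0,0,.423]))+.019*Rg[:,2],Rg))
E
python3 kin.py
```

```text
[0.337 0.149 0.309 0.207 0.332 0.014 0.128] 0.123333853322597
30 0 0.05 (array([ 0.73,  0.09, -1.28]), 'q5', np.float64(-0.39), 'res', np.float64(0.0))
30 0 0.0 (array([ 0.72,  0.48, -1.67]), 'q5', np.float64(-1.02), 'res', np.float64(0.026))
30 -0.4 0.05 (array([ 0.8 ,  0.17, -1.12]), 'q5', np.float64(-0.49), 'res', np.float64(0.0))
30 -0.4 0.0 (array([ 0.8 ,  0.66, -1.67]), 'q5', np.float64(-1.04), 'res', np.float64(0.006))
30 -0.8 0.05 (array([ 0.82,  0.28, -0.88]), 'q5', np.float64(-0.67), 'res', np.float64(0.0))
30 -0.8 0.0 (array([ 0.82,  0.52, -1.16]), 'q5', np.float64(-0.53), 'res', np.float64(0.0))
30 -1.2 0.05 (array([ 0.8 ,  0.4 , -0.59]), 'q5', np.float64(-0.91), 'res', np.float64(0.0))
30 -1.2 0.0 (array([ 0.8 ,  0.56, -0.79]), 'q5', np.float64(-0.64), 'res', np.float64(0.0))
22 0 0.05 (array([ 0.67,  0.08, -1.01]), 'q5', np.float64(-0.29), 'res', np.float64(0.0))
22 0 0.0 (array([ 0.67,  0.42, -1.44]), 'q5', np.float64(-0.64), 'res', np.float64(0.0))
22 -0.4 0.05 (array([ 0.73,  0.15, -0.91]), 'q5', np.float64(-0.48), 'res', np.float64(0.0))
22 -0.4 0.0 (array([ 0.73,  0.4 , -1.24]), 'q5', np.float64(-0.42), 'res', np.float64(0.0))
22 -0.8 0.05 (array([ 0.75,  0.24, -0.74]), 'q5', np.float64(-0.68), 'res', np.float64(0.0))
22 -0.8 0.0 (array([ 0.75,  0.43, -1.  ]), 'q5', np.float64(-0.4), 'res', np.float64(0.0))
22 -1.2 0.05 (array([ 0.74,  0.35, -0.54]), 'q5', np.float64(-0.88), 'res', np.float64(0.0))
22 -1.2 0.0 (array([ 0.74,  0.49, -0.76]), 'q5', np.float64(-0.58), 'res', np.float64(0.0))
55 (array([-0.67,  0.81, -0.23]), 'q5', np.float64(-0.66), 'res', np.float64(0.0))
47 (array([-0.71,  0.87, -0.3 ]), 'q5', np.float64(-0.74), 'res', np.float64(0.0))
```

Run:
```python
from plan import *
np.set_printoptions(precision=4,suppress=True)
g=arm.grab_frame('scene')
for d in arm.recognise('cup0_centre',g): w=world(d['at'],g); print(d['conf'],w,pix(w,g).round(1))
im=g['color'].astype(int); m=((im.min(2)>190)&((im.max(2)-im.min(2))<45)).astype(np.uint8); m[:,:170]=0; m[:,240:]=0; m[:225]=0; m[310:]=0
n,l,st,ce=cv2.connectedComponentsWithStats(m)
for i in range(1,n):
    if st[i,4]>100:
        c=max(cv2.findContours((l==i).astype(np.uint8),0,2)[0],key=cv2.contourArea); print(st[i],ce[i],cv2.boxPoints(cv2.minAreaRect(c)).round(1).tolist())
C=np.array(CB); dn=hd*np.cos(np.radians(25))-np.array([0,0,np.sin(np.radians(25))]); y=np.cross([0,0,1],hd); nn=np.cross(dn,y)
print([pix(C+u*dn+v*y+.024*nn,g).round(1).tolist() for u,v in ((-.05,.024),(.05,.024),(.05,-.024),(-.05,-.024))], pix(C+.024*nn,g))
```

```text
0.84 [0.5311 0.2646 0.1241] [372.6 150.2]
0.44 [0.6944 0.1376 0.1839] [380.9 190.3]
[187 265  39  31 585] [206.4085 279.9556] [[186.6999969482422, 278.29998779296875], [194.39999389648438, 264.1000061035156], [226.3000030517578, 281.70001220703125], [218.60000610351562, 295.79998779296875]]
[[194.6, 264.3], [226.3, 281.5], [219.3, 296.5], [186.9, 279.1]] [206.9087 280.3461]
```

```bash
cat >> plan.py <<'E'
n25=np.array([*(np.sin(np.radians(25))*hd[:2]),np.cos(np.radians(25))]); m25=np.cos(np.radians(25))*hd-np.array([0,0,np.sin(np.radians(25))])
def graspB():
    Rg=frame(PS,47,-1); return np.array(CB)-.025*m25+.004*n25+.019*Rg[:,2],Rg
E
python3 - <<'E'
from plan import *
T,Rg=graspB(); s=arm.get_state(); R0=Rm(s['ee_rot']); w=R.from_matrix(R0.T@Rg).as_rotvec()
a=T-.09*Rg[:,2]+[0,0,.07]; m=(a+s['eef_pos'])/2; m[2]=.29;m[0]=.52; print(T,a,np.degrees(w))
Rmid=R0@R.from_rotvec(.5*w).as_matrix(); print(Rmid[:,2])
st=rows(m,Rmid,13,-.5); rows(a,Rg,13,-.5,st)
E
```

```text
[ 0.59141237 -0.40805536  0.06959497] [ 0.54092732 -0.44296589  0.2054168 ] [ 17.28459156 -26.81852928 150.37346598]
[ 0.40167339  0.25056054 -0.88083932]
[[-0.5, -0.6, 27.9, -4.5, 0.66, -1.03, 5.78], [-0.5, 2.1, 27.7, -4.8, 0.66, -1.03, 5.78], [-0.5, 4.8, 27.3, -5.2, 0.66, -1.03, 5.78], [-0.5, 7.4, 26.7, -5.6, 0.66, -1.03, 5.78], [-0.5, 10.0, 25.7, -6.1, 0.66, -1.03, 5.78], [-0.5, 12.4, 24.5, -6.5, 0.66, -1.03, 5.78], [-0.5, 14.7, 23.1, -7.1, 0.66, -1.03, 5.78], [-0.5, 16.8, 21.4, -7.6, 0.66, -1.03, 5.78], [-0.5, 18.7, 19.5, -8.2, 0.66, -1.03, 5.78], [-0.5, 20.4, 17.4, -8.7, 0.66, -1.03, 5.78], [-0.5, 21.9, 15.2, -9.3, 0.66, -1.03, 5.78], [-0.5, 23.1, 12.8, -9.9, 0.66, -1.03, 5.78], [-0.5, 24.1, 10.3, -10.4, 0.66, -1.03, 5.78]]
[[-0.5, 27.1, 9.4, -0.6, 0.66, -1.03, 5.78], [-0.5, 27.9, 6.6, -1.2, 0.66, -1.03, 5.78], [-0.5, 28.4, 3.7, -1.8, 0.66, -1.03, 5.78], [-0.5, 28.6, 0.8, -2.3, 0.66, -1.03, 5.78], [-0.5, 28.5, -2.1, -2.8, 0.66, -1.03, 5.78], [-0.5, 28.1, -5.0, -3.3, 0.66, -1.03, 5.78], [-0.5, 27.4, -7.8, -3.7, 0.66, -1.03, 5.78], [-0.5, 26.4, -10.6, -4.1, 0.66, -1.03, 5.78], [-0.5, 25.1, -13.2, -4.4, 0.66, -1.03, 5.78], [-0.5, 23.6, -15.7, -4.7, 0.66, -1.03, 5.78], [-0.5, 21.8, -18.1, -4.9, 0.66, -1.03, 5.78], [-0.5, 19.7, -20.2, -5.1, 0.66, -1.03, 5.78], [-0.5, 17.5, -22.2, -5.1, 0.66, -1.03, 5.78]]
```

Request:
servo_tool(
  deltas=[
    [-0.5, 0, 28, -5, 0.7, -1, 5.8],
    [-0.5, 2, 27.7, -5, 0.7, -1, 5.8],
    [-0.5, 5, 27.3, -5, 0.7, -1, 5.8],
    [-0.5, 7.4, 26.7, -5.6, 0.7, -1, 5.8],
    [-0.5, 10, 25.7, -6, 0.7, -1, 5.8],
    [-0.5, 12.4, 24.5, -6.5, 0.7, -1, 5.8],
    [-0.5, 14.7, 23, -7, 0.7, -1, 5.8],
    [-0.5, 17, 21.4, -7.6, 0.7, -1, 5.8],
    [-0.5, 18.7, 19.5, -8, 0.7, -1, 5.8],
    [-0.5, 20.4, 17.4, -8.7, 0.7, -1, 5.8],
    [-0.5, 22, 15, -9.3, 0.6, -1, 5.8],
    [-0.5, 23, 13, -10, 0.6, -1, 5.8],
    [-0.5, 24, 10, -10, 0.6, -1, 5.8],
  ],
)

```text
t: 22.78
eef_pos: [0.5203, -0.0805, 0.29]
ee_rot: [-2.651, 0.104, -1.207]
force: [0.4, -0.4, -1.2]
width: 0.0659
gripper_force: 0.0
```

Request:
servo_tool(
  deltas=[
    [-0.5, 27, 9.4, -0.6, 0.7, -1, 5.8],
    [-0.5, 28, 6.6, -1, 0.7, -1, 5.8],
    [-0.5, 28.4, 3.7, -2, 0.7, -1, 5.8],
    [-0.5, 28.6, 0.8, -2, 0.7, -1, 5.8],
    [-0.5, 28.5, -2, -3, 0.7, -1, 5.8],
    [-0.5, 28, -5, -3, 0.7, -1, 5.8],
    [-0.5, 27.4, -8, -4, 0.7, -1, 5.8],
    [-0.5, 26.4, -10.6, -4, 0.7, -1, 5.8],
    [-0.5, 25, -13, -4, 0.7, -1, 5.8],
    [-0.5, 23.6, -15.7, -5, 0.6, -1, 5.8],
    [-0.5, 22, -18, -5, 0.6, -1, 5.8],
    [-0.5, 20, -20, -5, 0.6, -1, 5.8],
    [-0.5, 17.5, -22, -5, 0.6, -1, 5.8],
    [-0.5, 0, 0, 0, 0, 0, 0],
  ],
)

```text
t: 23.95
eef_pos: [0.5373, -0.446, 0.199]
ee_rot: [3.13, 0.753, -2.561]
force: [0.3, 0.6, -0.5]
width: 0.0655
gripper_force: 0.0
```

Run:
```python
from plan import *
T,Rg=graspB(); a=T-.06*Rg[:,2]; err(a,Rg); rows(a,Rg,7,-.5)
```

```text
err mm [40.1  0.2 79.6] deg [-0.3   0.16 -1.03] q [-0.87  0.44  0.14 -0.79 -1.28  0.12] F [ 0.3  0.6 -0.5]
[[-0.5, 5.7, 0.0, 11.4, -0.04, 0.02, -0.15], [-0.5, 5.7, 0.0, 11.4, -0.04, 0.02, -0.15], [-0.5, 5.7, 0.0, 11.4, -0.04, 0.02, -0.15], [-0.5, 5.7, 0.0, 11.4, -0.04, 0.02, -0.15], [-0.5, 5.7, 0.0, 11.4, -0.04, 0.02, -0.15], [-0.5, 5.7, 0.1, 11.4, -0.04, 0.02, -0.15], [-0.5, 5.7, 0.1, 11.4, -0.04, 0.02, -0.15]]
```

Request:
servo_tool(
  deltas=[
    [-0.5, 8, 0, 16, 0, 0, -0.5],
    [-0.5, 8, 0, 16, 0, 0, -0.5],
    [-0.5, 8, 0, 16, 0, 0, 0],
    [-0.5, 8, 0, 16, 0, 0, 0],
    [-0.5, 8, 0, 16, 0, 0, 0],
    [-0.5, 0, 0, 0, 0, 0, 0],
  ],
)

```text
t: 24.45
eef_pos: [0.5607, -0.4252, 0.1137]
ee_rot: [-3.133, 0.754, -2.525]
force: [-1.1, 0.7, -1.6]
width: 0.0658
gripper_force: 0.0
```

Run:
```python
from plan import *
T,Rg=graspB(); err(T,Rg)
f=arm.grab_frame('wrist'); C=np.array(CB);y=np.cross([0,0,1],hd)
print([pix(C-.05*m25+v*y+w*n25,f).round().tolist() for v,w in ((.024,.024),(-.024,.024),(-.024,-.024),(.024,-.024))])
im=f['color'].astype(int); m=((im.min(2)>185)&((im.max(2)-im.min(2))<45)).astype(np.uint8); m[270:]=0
n,l,st,ce=cv2.connectedComponentsWithStats(m)
for i in range(1,n):
    if st[i,4]>500: print(st[i],ce[i].round())
```

```text
err mm [ 4.8 -3.3 56.1] deg [-0.04  0.23  0.5 ] q [-0.83  0.53  0.07 -0.83 -1.16  0.24] F [-1.1  0.7 -1.6]
[[315.0, 271.0], [228.0, 270.0], [230.0, 184.0], [315.0, 185.0]]
[   0  183  148   87 5134] [ 67. 232.]
[ 234  187   86   83 6935] [276. 229.]
[ 481  237   79   33 1235] [527. 254.]
[116 254  61  16 530] [150. 262.]
```

Request:
servo_tool(
  deltas=[
    [-0.5, 2, 0, 14, 0, 0.2, 0.3],
    [-0.5, 2, 0, 14, 0, 0, 0.2],
    [-0.5, 1, 0, 14, 0, 0, 0],
    [-0.5, 0, 0, 14, 0, 0, 0],
    [-0.5, 0, 0, 0, 0, 0, 0],
    [0.4, 0, 0, 0, 0, 0, 0],
    [0.4, 0, 0, 0, 0, 0, 0],
    [0.4, 0, 0, 0, 0, 0, 0],
    [0.4, 0, 0, 0, 0, 0, 0],
    [0.4, 0, 0, 0, 0, 0, 0],
  ],
)

```text
t: 25.33
eef_pos: [0.5899, -0.4089, 0.0751]
ee_rot: [-3.13, 0.751, -2.53]
force: [0.2, 1.1, 1.0]
width: 0.0482
gripper_force: 19.9
```

Run:
```python
from plan import *
T,Rg=graspB(); err(T,Rg)
```

```text
err mm [ 2.5 -0.1  5.2] deg [-0.41  0.05  0.28] q [-0.79  0.57  0.06 -0.86 -1.08  0.26] F [0.2 1.1 1. ]
```

Request:
servo_tool(
  deltas=[
    [0.4, -8, 0, -8.6, 0, 0, 0],
    [0.4, -14, 0, -15, 0, 0, 0],
    [0.4, -20, 0, -21.5, 0, 0, 0],
    [0.4, -20, 0, -21.5, 0, 0, 0],
    [0.4, -20, 0, -21.5, 0, 0, 0],
    [0.4, -20, 0, -21.5, 0, 0, 0],
    [0.4, 0, 0, 0, 0, 0, 0],
  ],
)

```text
t: 25.92
eef_pos: [0.5903, -0.4098, 0.2332]
ee_rot: [-3.115, 0.752, -2.52]
force: [1.1, -1.1, 0.3]
width: 0.0482
gripper_force: 19.9
```

```bash
cat >> plan.py <<'E'
def placeB(P=P1,az=-.8):
    Rp=frame(az,68,1); h=np.array([np.cos(az),np.sin(az),0])
    return P+np.array([0,0,.0789])-.0082*h+.019*Rp[:,2],Rp
E
python3 - <<'E'
from plan import *
T,Rp=placeB(); s=arm.get_state(); print(s['width'],s['gripper_force'],T)
R0=Rm(s['ee_rot']); w=R.from_matrix(R0.T@Rp).as_rotvec(); print(np.degrees(w))
a=T+[0,0,.13]; m=(a+s['eef_pos'])/2; m[2]=.30;m[0]=.55
Rmid=R0@R.from_rotvec(.5*w).as_matrix(); print(Rmid[:,2])
st=rows(m,Rmid,12,.4); rows(a,Rp,12,.4,st)
g=arm.grab_frame('scene')
for d in arm.recognise('cup0_centre',g): w=world(d['at'],g); print(d['conf'],w,pix(w,g).round(1))
E
```

```text
0.048191022601028276 19.87974375486374 [0.53324583 0.17427652 0.08128351]
[ -19.78190304   46.31287095 -101.71401832]
[ 0.28597231  0.15184201 -0.94613099]
[[0.4, -12.2, 21.8, 3.2, -0.82, 1.93, -4.24], [0.4, -13.8, 20.8, 3.0, -0.82, 1.93, -4.24], [0.4, -15.4, 19.7, 2.8, -0.82, 1.93, -4.24], [0.4, -17.0, 18.5, 2.6, -0.82, 1.93, -4.24], [0.4, -18.3, 17.1, 2.2, -0.82, 1.93, -4.24], [0.4, -19.6, 15.7, 1.8, -0.82, 1.93, -4.24], [0.4, -20.8, 14.2, 1.4, -0.82, 1.93, -4.24], [0.4, -21.8, 12.6, 0.8, -0.82, 1.93, -4.24], [0.4, -22.7, 10.9, 0.3, -0.82, 1.93, -4.24], [0.4, -23.4, 9.2, -0.4, -0.82, 1.93, -4.24], [0.4, -24.0, 7.5, -1.1, -0.82, 1.93, -4.24], [0.4, -24.5, 5.7, -1.8, -0.82, 1.93, -4.24]]
[[0.4, -22.6, 5.6, 10.3, -0.82, 1.93, -4.24], [0.4, -23.3, 3.7, 9.6, -0.82, 1.93, -4.24], [0.4, -23.8, 1.9, 8.8, -0.82, 1.93, -4.24], [0.4, -24.2, -0.0, 8.0, -0.82, 1.93, -4.24], [0.4, -24.4, -1.9, 7.2, -0.82, 1.93, -4.24], [0.4, -24.4, -3.8, 6.3, -0.82, 1.93, -4.24], [0.4, -24.2, -5.7, 5.5, -0.82, 1.93, -4.24], [0.4, -23.9, -7.6, 4.5, -0.82, 1.93, -4.24], [0.4, -23.4, -9.4, 3.6, -0.82, 1.93, -4.24], [0.4, -22.7, -11.1, 2.7, -0.82, 1.93, -4.24], [0.4, -21.9, -12.8, 1.8, -0.82, 1.93, -4.24], [0.4, -21.0, -14.4, 0.9, -0.82, 1.93, -4.24]]
0.68 [0.53087089 0.26445863 0.12066337] [372.4 150.9]
0.36 [0.70050927 0.13668741 0.18429185] [382.1 191.8]
0.16 [0.75361465 0.13376155 0.12725433] [390.4 216.1]
```

Request:
servo_tool(
  deltas=[
    [0.4, -12, 22, 3, -0.8, 1.9, -4.2],
    [0.4, -14, 21, 3, -0.8, 1.9, -4.2],
    [0.4, -15.4, 19.7, 2.8, -0.8, 1.9, -4.2],
    [0.4, -17, 18.5, 2.6, -0.8, 1.9, -4.2],
    [0.4, -18.3, 17, 2.2, -0.8, 1.9, -4.2],
    [0.4, -19.6, 15.7, 1.8, -0.8, 1.9, -4.2],
    [0.4, -20.8, 14.2, 1.4, -0.8, 1.9, -4.2],
    [0.4, -21.8, 12.6, 0.8, -0.8, 1.9, -4.3],
    [0.4, -22.7, 11, 0.3, -0.8, 1.9, -4.3],
    [0.4, -23.4, 9.2, -0.4, -0.8, 2, -4.3],
    [0.4, -24, 7.5, -1, -0.9, 2, -4.3],
    [0.4, -24.5, 5.7, -2, -0.9, 2, -4.3],
  ],
)

```text
t: 27.02
eef_pos: [0.5484, -0.1151, 0.2941]
ee_rot: [-2.866, 0.178, -1.615]
force: [-0.4, -0.5, -0.0]
width: 0.0483
gripper_force: 19.9
```

Request:
servo_tool(
  deltas=[
    [0.4, -22.6, 5.6, 10, -0.8, 1.9, -4.2],
    [0.4, -23.3, 3.7, 9.6, -0.8, 1.9, -4.2],
    [0.4, -23.8, 2, 9, -0.8, 1.9, -4.2],
    [0.4, -24, 0, 8, -0.8, 1.9, -4.2],
    [0.4, -24.4, -2, 7, -0.8, 1.9, -4.2],
    [0.4, -24.4, -4, 6, -0.8, 1.9, -4.2],
    [0.4, -24, -5.7, 5.5, -0.8, 1.9, -4.2],
    [0.4, -24, -7.6, 4.5, -0.8, 1.9, -4.3],
    [0.4, -23.4, -9.4, 3.6, -0.8, 1.9, -4.3],
    [0.4, -22.7, -11, 2.7, -0.8, 2, -4.3],
    [0.4, -22, -13, 1.8, -0.9, 2, -4.3],
    [0.4, -21, -14.4, 1, -0.9, 2, -4.3],
    [0.4, 0, 0, 0, 0, 0, 0],
  ],
)

```text
t: 28.1
eef_pos: [0.5321, 0.1799, 0.2072]
ee_rot: [3.14, -0.378, -0.791]
force: [-1.0, -0.1, -0.2]
width: 0.0479
gripper_force: 19.9
```

Run:
```python
from plan import *
T,Rp=placeB(); err(T+[0,0,.10],Rp);
```

```text
err mm [-5.1  3.1 25.9] deg [-0.06  0.33  0.46] q [ 0.91  0.13 -0.57  0.46 -0.97 -0.42] F [-1.  -0.1 -0.2]
```

Request:
servo_tool(
  deltas=[
    [0.4, -2.5, 1.5, 13, 0, 0.3, 0.4],
    [0.4, -2.5, 1.5, 13, 0, 0, 0],
    [0.4, 0, 0, 0, 0, 0, 0],
    [0.4, 0, 0, 0, 0, 0, 0],
  ],
)

```text
t: 28.43
eef_pos: [0.5335, 0.1702, 0.1829]
ee_rot: [-3.137, -0.381, -0.808]
force: [0.3, 0.6, -0.1]
width: 0.0481
gripper_force: 19.9
```

Run:
```python
from plan import *
T,Rp=placeB(); err(T+[0,0,.10],Rp); 
f=arm.grab_frame('wrist')
print([pix(P1+[dx,dy,z],f).round(1).tolist() for dx,dy,z in ((0,0,.07),(0,0,0))])
```

```text
err mm [-3.5 -2.6  0.4] deg [-0.06  0.18 -0.45] q [ 0.89  0.15 -0.63  0.49 -0.91 -0.46] F [ 0.3  0.6 -0.1]
[[275.4, 260.1], [276.1, 254.7]]
```

Request:
servo_tool(
  deltas=[
    [0.4, -5, -1.5, 5, 0, 0, -0.4],
    [0.4, -4, -1, 9.3, 0, 0, 0],
    [0.4, -4, 0, 9.3, 0, 0, 0],
    [0.4, -4, 0, 9.3, 0, 0, 0],
    [0.4, -3, 0, 8, 0, 0, 0],
    [0.4, 0, 0, 0, 0, 0, 0],
  ],
)

```text
t: 28.98
eef_pos: [0.5327, 0.1743, 0.136]
ee_rot: [-3.141, -0.381, -0.8]
force: [-1.0, -0.1, -0.8]
width: 0.0479
gripper_force: 19.9
```

Run:
```python
from plan import *
T,Rp=placeB(); err(T+[0,0,.05],Rp); err(T,Rp)
```

```text
err mm [-1.4 -0.4  4.6] deg [-0.02  0.18 -0.03] q [ 0.89  0.2  -0.7   0.54 -0.8  -0.53] F [-1.  -0.1 -0.8]
err mm [-20.   -0.3  51. ] deg [-0.02  0.18 -0.03] q [ 0.89  0.2  -0.7   0.54 -0.8  -0.53] F [-1.  -0.1 -0.8]
```

Request:
servo_tool(
  deltas=[
    [0.4, -4, 0, 8, 0, 0, 0],
    [0.4, -2, 0, 5, 0, 0, 0],
    [0.4, 0, 0, 0, 0, 0, 0],
    [-0.3, 0, 0, 0, 0, 0, 0],
    [-0.5, 0, 0, 0, 0, 0, 0],
    [-0.5, 0, 0, 0, 0, 0, 0],
    [-0.5, 0, 0, 0, 0, 0, 0],
    [-0.5, 0, 0, 0, 0, 0, 0],
    [-0.5, 0, 0, 0, 0, 0, 0],
  ],
)

```text
t: 29.73
eef_pos: [0.5333, 0.1762, 0.1243]
ee_rot: [-3.137, -0.381, -0.802]
force: [-0.1, 0.1, 0.0]
width: 0.0655
gripper_force: 0.0
```

Request:
servo_tool(
  deltas=[
    [-0.5, 4, 0, -9, 0, 0, 0],
    [-0.5, 8, 0, -18, 0, 0, 0],
    [-0.5, 8, 0, -20, 0, 0, 0],
    [-0.5, 8, 0, -20, 0, 0, 0],
    [-0.5, 8, 0, -20, 0, 0, 0],
    [-0.5, 8, 0, -20, 0, 0, 0],
    [-0.5, 8, 0, -20, 0, 0, 0],
    [-0.5, 0, 0, 0, 0, 0, 0],
  ],
)

```text
t: 30.4
eef_pos: [0.5349, 0.1764, 0.2666]
ee_rot: [-3.13, -0.381, -0.803]
force: [1.1, 0.8, 1.0]
width: 0.0654
gripper_force: 0.0
```

Run:
```python
from plan import *
np.set_printoptions(precision=4,suppress=True)
for nm in ('scene','side','wrist'):
    g=arm.grab_frame(nm)
    for d in arm.recognise('cup0_centre',g): w=world(d['at'],g); print(nm,round(d['conf'],2),w,pix(w,g).round(1))
    im=g['color'].astype(int); m=((im.min(2)>195)&((im.max(2)-im.min(2))<45)).astype(np.uint8)
    n,l,st,ce=cv2.connectedComponentsWithStats(m)
    print([(st[i].tolist()) for i in range(1,n) if st[i,4]>120],[pix(P+[0,0,.1],g).round().tolist() for P in (P0,P1)])
```

```text
scene 0.6 [0.7476 0.0844 0.0795] [373.5 232. ]
scene 0.57 [0.5279 0.2621 0.1181] [371.1 151.2]
scene 0.54 [0.6652 0.1102 0.1541] [365.3 194.4]
[[280, 143, 109, 61, 1474], [265, 150, 48, 34, 871], [326, 162, 84, 55, 1587]] [[377.0, 149.0], [351.0, 164.0]]
side 0.8 [0.5322 0.2961 0.1226] [383.2 290.9]
[[360, 180, 24, 18, 230], [409, 183, 52, 44, 706], [344, 221, 20, 27, 263], [281, 223, 127, 126, 5845], [248, 287, 18, 20, 258]] [[380.0, 288.0], [355.0, 267.0]]
wrist 0.81 [0.5207 0.2763 0.1189] [212.7 341.1]
[[209, 120, 122, 164, 3857], [253, 165, 192, 135, 11003], [409, 223, 85, 42, 1700], [72, 227, 85, 38, 576], [184, 331, 127, 42, 3327]] [[199.0, 339.0], [279.0, 253.0]]
```

Run:
```python
from plan import *
rows([.5294,.2307,.2892],Rm([3.141,.002,-1.539]),8,-.5)
```

```text
[[-0.5, -3.7, -4.6, -5.3, -1.02, -2.61, 5.23], [-0.5, -4.3, -4.1, -5.2, -1.02, -2.61, 5.23], [-0.5, -4.9, -3.6, -5.1, -1.02, -2.61, 5.23], [-0.5, -5.4, -3.0, -4.9, -1.02, -2.61, 5.23], [-0.5, -5.9, -2.4, -4.7, -1.02, -2.61, 5.23], [-0.5, -6.3, -1.8, -4.4, -1.02, -2.61, 5.23], [-0.5, -6.6, -1.1, -4.2, -1.02, -2.61, 5.23], [-0.5, -6.9, -0.5, -3.9, -1.02, -2.61, 5.23]]
```

Request:
servo_tool(
  deltas=[
    [-0.2, -4, -4.6, -6, -1, -2.6, 5.2],
    [-0.2, -4.3, -4, -5, -1, -2.6, 5.2],
    [-0.2, -5, -3.6, -5, -1, -2.6, 5.2],
    [-0.2, -5.4, -3, -5, -1, -2.6, 5.2],
    [-0.2, -6, -2.4, -4.7, -1, -2.6, 5.2],
    [-0.2, -6.3, -1.8, -4.4, -1, -2.6, 5.2],
    [-0.2, -6.6, -1, -4, -1, -2.6, 5.3],
    [-0.2, -7, -0.5, -4, -1, -2.6, 5.3],
    [-0.2, 0, 0, 0, 0, 0, 0],
  ],
)

```text
t: 31.45
eef_pos: [0.5296, 0.2318, 0.2903]
ee_rot: [-3.139, 0.005, -1.544]
force: [0.3, -0.0, 0.9]
width: 0.0529
gripper_force: 0.0
```

Run:
```python
from plan import *
np.set_printoptions(precision=4,suppress=True)
err([.5294,.2307,.2892],Rm([3.141,.002,-1.539]))
f=arm.grab_frame('wrist'); save(f,'w9')
for d in arm.recognise('cup0_centre',f): w=world(d['at'],f); print(round(d['conf'],2),w,pix(w,f).round(1))
b=cv2.imread('pics/w5.png'); c=cv2.imread('pics/w9.png')
d=(np.abs(b.astype(int)-c).max(2)>35).astype(np.uint8); d[262:]=0; d[:,:150]=0
d=cv2.morphologyEx(d,cv2.MORPH_OPEN,np.ones((3,3)))
n,l,st,ce=cv2.connectedComponentsWithStats(d); print([(s.tolist()) for s in st[1:] if s[4]>150])
for P in (P0,P1):
  print([[pix(P+[x,y,z],f).round().tolist() for x,y in ((-.024,-.024),(.024,-.024),(.024,.024),(-.024,.024))] for z in (0,.1)])
```

```text
err mm [1.1 0.3 1.1] deg [-0.19  0.17 -0.27] q [ 0.75  0.16 -0.11 -0.   -1.3  -0.72] F [ 0.3 -0.   0.9]
0.63 [0.5345 0.2676 0.1153] [273.1 220.5]
[[255, 37, 56, 103, 3692], [381, 92, 80, 11, 275], [250, 143, 45, 91, 2065], [218, 210, 8, 36, 164], [222, 248, 123, 10, 594]]
[[[295.0, 191.0], [259.0, 190.0], [259.0, 224.0], [293.0, 225.0]], [[300.0, 215.0], [254.0, 214.0], [253.0, 256.0], [297.0, 257.0]]]
[[[297.0, 104.0], [257.0, 103.0], [257.0, 143.0], [295.0, 144.0]], [[302.0, 105.0], [251.0, 103.0], [251.0, 155.0], [300.0, 156.0]]]
```

```bash
cat > fit.py <<'E'
from plan import *
def dt(f):
    e=cv2.Canny(cv2.cvtColor(f['color'],cv2.COLOR_RGB2GRAY),25,60); return np.minimum(cv2.distanceTransform(255-e,cv2.DIST_L2,3),6)
def best(f,P,z,rng=.03):
    D=dt(f); r=[]
    Rc=Rm(f['orientation']);p0=np.array(f['position']);K=np.array(f['K'])
    t=np.linspace(-.024,.024,25); c=np.full(25,.024); sq=np.r_[np.c_[t,c],np.c_[t,-c],np.c_[c,t],np.c_[-c,t]]
    for yaw in np.arange(0,90,5):
        a=np.radians(yaw); s2=sq@np.array([[np.cos(a),np.sin(a)],[-np.sin(a),np.cos(a)]])
        for dx in np.arange(-rng,rng+.001,.003):
            for dy in np.arange(-rng,rng+.001,.003):
                w=np.c_[s2+[P[0]+dx,P[1]+dy],np.full(len(s2),z)]; q=(w-p0)@Rc@K.T; u=np.round(q[:,:2]/q[:,2:]).astype(int)
                ok=(u[:,1]<255)&(u[:,1]>=0)&(u[:,0]>=0)&(u[:,0]<560); r.append((D[u[ok,1],u[ok,0]].mean() if ok.sum()>60 else 9,yaw,round(dx,3),round(dy,3)))
    return sorted(r)[:3]
E
python3 - <<'E'
from fit import *
f=arm.grab_frame('wrist')
for z in (.12,.16,.02): print(z,'P1',best(f,P1,z),'P0',best(f,P0,z))
E
```

```text
0.12 P1 [(np.float32(0.41514406), np.int64(35), np.float64(-0.006), np.float64(0.006)), (np.float32(0.7074021), np.int64(40), np.float64(-0.006), np.float64(0.006)), (np.float32(0.8949612), np.int64(30), np.float64(-0.006), np.float64(0.006))] P0 [(np.float32(0.52434725), np.int64(5), np.float64(0.003), np.float64(-0.0)), (np.float32(0.5984801), np.int64(0), np.float64(0.003), np.float64(-0.0)), (np.float32(0.94727576), np.int64(10), np.float64(0.003), np.float64(-0.0))]
0.16 P1 [(np.float32(2.062884), np.int64(5), np.float64(0.027), np.float64(-0.009)), (np.float32(2.066704), np.int64(40), np.float64(0.03), np.float64(-0.027)), (np.float32(2.069039), np.int64(85), np.float64(0.03), np.float64(-0.009))] P0 [(np.float32(1.946016), np.int64(5), np.float64(0.003), np.float64(-0.012)), (np.float32(1.9744841), np.int64(5), np.float64(0.006), np.float64(-0.012)), (np.float32(2.0267985), np.int64(85), np.float64(0.003), np.float64(-0.012))]
0.02 P1 [(np.float32(2.059661), np.int64(40), np.float64(0.03), np.float64(-0.024)), (np.float32(2.1565971), np.int64(45), np.float64(0.03), np.float64(-0.024)), (np.float32(2.26164), np.int64(45), np.float64(0.03), np.float64(-0.027))] P0 [(np.float32(1.2445511), np.int64(5), np.float64(0.003), np.float64(-0.012)), (np.float32(1.4191512), np.int64(0), np.float64(0.006), np.float64(-0.012)), (np.float32(1.4328439), np.int64(10), np.float64(0.003), np.float64(-0.012))]
```

Request:
servo_tool(
  deltas=[
    [0, 0, -33, -3, 0, 0, -0.2],
    [0, 0, -33, -3, 0, 0, 0],
    [0, 0, -33, 0, 0, 0, 0],
    [0, 0, -33, 0, 0, 0, 0],
    [0, 0, -33, 0, 0, 0, 0],
    [0, 0, 0, 0, 0, 0, 0],
    [0, 0, 0, 20, 0, 0, 0],
    [0, 0, 0, 20, 0, 0, 0],
    [0, 0, 0, 0, 0, 0, 0],
  ],
)

```text
t: 32.35
eef_pos: [0.6915, 0.237, 0.2508]
ee_rot: [3.137, -0.001, -1.533]
force: [0.4, -0.6, -2.1]
width: 0.0439
gripper_force: 0.0
```

Run:
```python
from plan import *
f=arm.grab_frame('side');s=arm.get_state();print(s['eef_pos'])
D=cv2.Canny(cv2.cvtColor(f['color'],cv2.COLOR_RGB2GRAY),25,60);D=np.minimum(cv2.distanceTransform(255-D,cv2.DIST_L2,3),6)
for nm in ('side','scene'):
    f=arm.grab_frame(nm)
    for d in arm.recognise('hood_handle',f): w=world(d['at'],f); print(nm,round(d['conf'],2),w.round(4),pix(w,f).round(1), pix([.695,.23,.2335],f).round(1))
```

```text
[0.69224765 0.23706325 0.25348636]
side 0.87 [0.7096 0.2325 0.1886] [331.1 299.7] [335.3 288.9]
scene 0.77 [0.7024 0.1253 0.1864] [379.7 193.6] [408.4 164.8]
scene 0.42 [ 0.598  -0.1651  0.0146] [274.9 249.8] [408.4 164.8]
```

Request:
servo_tool(
  deltas=[
    [0, 2, -1, 18, 0, 0, 0],
    [0, 2, 0, 18, 0, 0, 0],
    [0, 0, 0, 0, 0, 0, 0],
    [1, 0, 0, 0, 0, 0, 0],
    [1, 0, 0, 0, 0, 0, 0],
    [1, 0, 0, 0, 0, 0, 0],
    [1, 0, 0, 0, 0, 0, 0],
    [1, 0, 0, 0, 0, 0, 0],
  ],
)

```text
t: 33.27
eef_pos: [0.6955, 0.2339, 0.2218]
ee_rot: [-3.137, 0.003, -1.535]
force: [-0.1, 0.3, -0.3]
width: 0.0161
gripper_force: 0.0
```

Request:
servo_tool(
  deltas=[
    [1, 0, 0, 0, 0, 0, 0],
    [1, 0, 0, 0, 0, 0, 0],
    [1, 0, 0, 0, 0, 0, 0],
  ],
)

```text
t: 33.52
eef_pos: [0.6951, 0.2338, 0.2214]
ee_rot: [-3.138, 0.003, -1.535]
force: [-4.2, 1.1, 4.3]
width: 0.0094
gripper_force: 20.0
```

Request:
servo_tool(
  deltas=[
    [1, 0, 8, -2.5, 0, 0, 0],
    [1, 0, 12, -4, 0, 0, 0],
    [1, 0, 15.5, -3.5, 0, 0, 0],
    [1, 0, 16, -2.2, 0, 0, 0],
    [1, 0, 16, -1, 0, 0, 0],
    [1, 0, 16, 0, 0, 0, 0],
    [1, 0, 16, 1.2, 0, 0, 0],
    [1, 0, 15.8, 2.4, 0, 0, 0],
    [1, 0, 15.6, 3.5, 0, 0, 0],
    [1, 0, 15.3, 4.5, 0, 0, 0],
    [1, 0, 0, 0, 0, 0, 0],
  ],
)

```text
t: 34.43
eef_pos: [0.5495, 0.2296, 0.2281]
ee_rot: [-3.129, 0.007, -1.533]
force: [-7.3, 0.7, 27.3]
width: 0.0092
gripper_force: 20.0
```

Run:
```python
from plan import *
s=arm.get_state(); p=s['eef_pos']; b=np.array([p[0]-.607,p[2]+.019-.022]); th=np.arctan2(b[1],-b[0])-.4656; print(p,'theta',th,'r',np.hypot(*b),s['force'],s['width'])
n=14; t=np.linspace(th,0.02,n+1); x=-.2294*np.cos(.4656+t)*1e3; z=.2294*np.sin(.4656+t)*1e3
print([(round(float(-a),1),round(float(-c),1)) for a,c in zip(np.diff(x),np.diff(z))])
```

```text
[0.54950749 0.22955757 0.22806442] theta 0.8550957088592557 r 0.23229159073354932 [-7.25355355  0.69413956 27.2644685 ] 0.009192857748685494
[(13.1, 3.8), (12.9, 4.6), (12.6, 5.3), (12.3, 6.1), (11.9, 6.8), (11.5, 7.5), (11.0, 8.1), (10.5, 8.8), (9.9, 9.4), (9.4, 10.0), (8.8, 10.5), (8.1, 11.0), (7.4, 11.5), (6.7, 11.9)]
```

Request:
servo_tool(
  deltas=[
    [1, 0, 13, 0, 0, 0, 0],
    [1, 0, 12.9, 4, 0, 0, 0],
    [1, 0, 12.6, 5.3, 0, 0, 0],
    [1, 0, 12.3, 6, 0, 0, 0],
    [1, 0, 12, 6.8, 0, 0, 0],
    [1, 0, 11.5, 7.5, 0, 0, 0],
    [1, 0, 11, 8, 0, 0, 0],
    [1, 0, 10.5, 8.8, 0, 0, 0],
    [1, 0, 0, 0, 0, 0, 0],
  ],
)

```text
t: 35.18
eef_pos: [0.452, 0.2264, 0.1744]
ee_rot: [-3.138, 0.006, -1.535]
force: [-0.4, 6.2, -1.0]
width: 0.0088
gripper_force: 20.0
```

Run:
```python
from plan import *
s=arm.get_state(); p=s['eef_pos']; b=np.array([p[0]-.607,p[2]+.012-.022]); th=np.arctan2(b[1],-b[0])-.4656; print(p,'theta',th,'r',np.hypot(*b),s['force'],s['width'])
n=8; t=np.linspace(th,0.01,n+1); x=-.2294*np.cos(.4656+t)*1e3; z=.2294*np.sin(.4656+t)*1e3
print([(round(float(-a),1),round(float(-c),1)) for a,c in zip(np.diff(x),np.diff(z))])
```

```text
[0.45202922 0.22637209 0.17436212] theta 0.3491989107763217 r 0.22590008557723243 [-0.41974435  6.15880874 -0.98139021] 0.008838189922311107
[(6.9, 6.8), (6.6, 7.1), (6.3, 7.4), (6.0, 7.6), (5.7, 7.9), (5.3, 8.1), (5.0, 8.3), (4.6, 8.6)]
```

Request:
servo_tool(
  deltas=[
    [1, 0, 6.9, 6.8, 0, 0, 0],
    [1, 0, 6.6, 7, 0, 0, 0],
    [1, 0, 6.3, 7.4, 0, 0, 0],
    [1, 0, 6, 7.6, 0, 0, 0],
    [1, 0, 5.7, 7.9, 0, 0, 0],
    [1, 0, 5.3, 8, 0, 0, 0],
    [1, 0, 3, 5, 0, 0, 0],
    [1, 0, 0, 0, 0, 0, 0],
  ],
)

```text
t: 35.85
eef_pos: [0.4121, 0.2251, 0.1247]
ee_rot: [-3.139, 0.005, -1.535]
force: [-11.5, 8.7, 5.8]
width: 0.0092
gripper_force: 20.0
```

Request:
servo_tool(
  deltas=[
    [1, 0, 4, 4, 0, 0, 0],
    [1, 0, 3, 4, 0, 0, 0],
    [1, 0, 0, 2, 0, 0, 0],
    [1, 0, 0, 0, 0, 0, 0],
  ],
)

```text
t: 36.18
eef_pos: [0.4063, 0.2248, 0.115]
ee_rot: [-3.138, 0.005, -1.535]
force: [-5.8, 8.0, 1.6]
width: 0.0091
gripper_force: 20.0
```

Request:
servo_tool(
  deltas=[
    [0.35, 0, 0, 0, 0, 0, 0],
    [0.35, 0, 0, 0, 0, 0, 0],
    [0.35, 0, 0, 0, 0, 0, 0],
    [0.35, 0, 0, -10, 0, 0, 0],
    [0.35, 0, 0, -20, 0, 0, 0],
    [0.35, 0, 0, -25, 0, 0, 0],
    [0.35, 0, 0, -30, 0, 0, 0],
    [0.35, 0, 0, -30, 0, 0, 0],
    [0.35, 20, -30, -10, 0, 0, 0],
    [0.35, 20, -30, 0, 0, 0, 0],
    [0.35, 0, 0, 0, 0, 0, 0],
    [0.35, 0, 0, 0, 0, 0, 0],
    [0.35, 0, 0, 0, 0, 0, 0],
    [0.35, 0, 0, 0, 0, 0, 0],
    [0.35, 0, 0, 0, 0, 0, 0],
    [0.35, 0, 0, 0, 0, 0, 0],
    [0.35, 0, 0, 0, 0, 0, 0],
    [0.35, 0, 0, 0, 0, 0, 0],
  ],
)

```text
t: 37.68
eef_pos: [0.4676, 0.1857, 0.2405]
ee_rot: [-3.138, 0.003, -1.534]
force: [-0.5, 0.1, -0.5]
width: 0.028
gripper_force: 0.0
```

Request:
servo_tool(
  deltas=[
    [0.35, 10, -20, -5, 0, 0, 0],
    [0.35, 20, -30, -5, 0, 0, 0],
    [0.35, 20, -30, -5, 0, 0, 0],
    [0.35, 0, 0, 0, 0, 0, 0],
    [0.35, 0, 0, 0, 0, 0, 0],
    [0.35, 0, 0, 0, 0, 0, 0],
    [0.35, 0, 0, 0, 0, 0, 0],
    [0.35, 0, 0, 0, 0, 0, 0],
    [0.35, 0, 0, 0, 0, 0, 0],
    [0.35, 0, 0, 0, 0, 0, 0],
    [0.35, 0, 0, 0, 0, 0, 0],
    [0.35, 0, 0, 0, 0, 0, 0],
    [0.35, 0, 0, 0, 0, 0, 0],
    [0.35, 0, 0, 0, 0, 0, 0],
    [0.35, 0, 0, 0, 0, 0, 0],
    [0.35, 0, 0, 0, 0, 0, 0],
    [0.35, 0, 0, 0, 0, 0, 0],
  ],
)

```text
t: 39.1
eef_pos: [0.5496, 0.1382, 0.2555]
ee_rot: [-3.138, 0.003, -1.535]
force: [0.7, 0.0, 0.4]
width: 0.0283
gripper_force: 0.0
```

Run:
```python
from fit import *
# side picture now vs the first side picture (hood shut): front-left hood corner region difference
b=cv2.imread('pics/side0.png'); f=arm.grab_frame('side'); c=f['color'][:,:,::-1].copy()
def shift(x0,x1,y0,y1):
    t=b[y0:y1,x0:x1]; r=cv2.matchTemplate(c[y0-12:y1+12,x0-12:x1+12],t,cv2.TM_CCOEFF_NORMED); _,v,_,l=cv2.minMaxLoc(r); return round(v,2),l[0]-12,l[1]-12
print('FL corner',shift(395,428,265,292),'handle',shift(375,412,240,270),'left edge BL',shift(370,395,295,318))
Pp=lambda x,y:(x/2.5+190,y/2.5+130)
print(arm.get_state()['eef_pos'])
g=arm.grab_frame('scene')
for F in (f,g):
  for P in (P0,P1): print(best(F,P,.12)[0])
  for q in ('stamp','tape_ring','cup0_centre'):
    for d in arm.recognise(q,F)[:3]: print(q,round(d['conf'],2),world(d['at'],F).round(3))
```

```text
FL corner (1.0, 0, 0) handle (1.0, 0, 0) left edge BL (0.99, 0, 0)
[0.54959254 0.13821018 0.25549338]
(9, np.int64(0), np.float64(-0.03), np.float64(-0.03))
(9, np.int64(0), np.float64(-0.03), np.float64(-0.03))
stamp 0.62 [0.576 0.088 0.168]
stamp 0.48 [ 0.597 -0.149  0.015]
tape_ring 0.87 [ 0.678 -0.262  0.02 ]
cup0_centre 0.48 [0.575 0.085 0.17 ]
(np.float32(0.717654), np.int64(70), np.float64(-0.027), np.float64(0.006))
(np.float32(0.525601), np.int64(80), np.float64(-0.0), np.float64(-0.015))
stamp 0.6 [ 0.599 -0.165  0.019]
tape_ring 0.62 [ 0.683 -0.273  0.023]
```

```bash
python3 -c "
from station import arm
print(arm.job_done())"
```

```text
the job is handed in; nothing more can be done
None
```

I handed the job in at about 39 s on the robot's clock, with no verdict returned: catch swung, bolt drawn, hood opened, the two cups present hung mouth down on the left and middle pegs and the hood shut over them, and I viewed 15 pictures, one over the limit of 14.

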